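# Pack the sampling caddy

## Task

Pack the caddy for a sampling round: stand the red-labelled vial and the blue-capped media bottle upright on the floor of the blue bin, beside the dropper bottle that is already in it, and lay the red-handled sorting brush in the two V saddles of the caddy so that it rests level, roughly centred across both. It is a tight fit: the vial goes beside the dropper bottle at the same end and the big bottle takes the rest. Set the glass down rather than drop it, do not topple the dropper bottle, and leave the green and yellow vials where they stand.

Things in the scene. Friction and masses are not known exactly. Their poses are not given: they have to be found in the camera images.
- caddy: Fixed caddy: aluminium base plate 112 x 176 x 4 mm with a blue open bin and, on its +y side, a brush rest. Origin: on the bench under the bin's centre; x along the bin's long side, y towards the brush rest, z up. Bin inside 96 (x) by 64 mm (y), walls 4 mm thick, rim 45 mm and floor 4 mm above the bench.
- bin_floor (a point): Centre of the bin's inner floor (caddy origin + 4 mm in z; axes of the caddy).
- saddle (a point): Midway between the two black V saddles of the brush rest, at the height of their vertices (75 mm above the bench; 105 mm in y from the caddy origin); axes of the caddy. Saddles at x = -35 and +35 mm, each 12 mm long, 90 degree V open upwards, groove along x, lips 12 mm above the vertex. A resting brush lies along x, its axis about 6 mm above this point.
- dropper_bottle: Amber dropper bottle, 29 mm diameter, body 58 mm tall, 86 mm to the top of its black bulb, 45 g; loose, already standing in the bin near its corner at +x, -y of the caddy (about 30, -15 mm). Origin: centre of the underside.
- red_vial: Culture vial with a red label and white plug, 27 mm diameter body, 95 mm tall to the top of the glass and 113 mm to the top of the cotton plug; 30 g. Origin: centre of the underside; z up along the vial. It stands on the bench among the other vials.
- green_vial: Bystander: vial with a green label, to be left alone; 27 mm diameter body, 95 mm tall to the top of the glass and 113 mm to the top of the cotton plug; 30 g. Origin: centre of the underside; z up along the vial.
- yellow_vial: Bystander: vial with a yellow label, to be left alone; 27 mm diameter body, 95 mm tall to the top of the glass and 113 mm to the top of the cotton plug; 30 g. Origin: centre of the underside; z up along the vial.
- bottle: Glass media bottle with a blue screw cap, body 56 mm diameter, 111 mm tall with the cap, 0.22 kg, on the bench at the left. Grasp the body. Origin: centre of the underside; z up along the bottle.
- brush: Sorting brush lying on the bench, slim red lacquered handle, 178 mm long, up to 9 mm thick, 12 g. Origin: under the middle of its length; y along the brush, towards the handle's end.
- brush_mid (a point): Point on the brush's axis near its balance point, the place to grip it: 15 mm from the middle towards the handle's end, 4.5 mm above its underside; same axes as the brush.

How it is judged:
By the outcome, as a careful person would: the job done as asked, in the order asked, and still so for the second after the job is handed in, with the robot touching nothing.
It also fails if it takes over 69 s, if anything falls off the work surface, if the arm or the gripper's body presses on something with over 40 N, if the wrist force passes 120 N, or if a joint passes its speed limit or range.

## Robot

A 6-joint arm with a two-finger parallel gripper is mounted at the origin on a cart in front of the work surface, level with it; the furniture and walls round the work are solid. World frame = base frame: x ahead of the robot, y to its left, z up, the work surface at z = 0. Lengths are in m, angles in rad, forces in N, time in s.
With the tool pointing down it reaches from about 0.3 to 0.75 m from the base axis. Payload 8.5 kg.
Tool frame: the origin (TCP) lies at the very end of the fingers, on their centre line; the grasp point (between the pads) lies 19 mm behind it (grip_depth is the distance from the TCP to the grasp point, in m); z points along the fingers, y is the direction in which the jaws open and shut (so a half turn about z gives the same grasp; the last joint's range is limited). The gripper opens to 88 mm and grips with 3 to 60 N. Pads are 18 mm wide; open, the fingers measure 123 mm over their backs; the gripper's body (75 mm by 187 mm) begins 45 mm behind the grasp point.
Start: joints at [0.965, 0.381, 1.297, -0, 1.464, -0.215], TCP at [0.21, 0.509, 0.239] pointing down, gripper open.
Joint ranges: [-3.11, 3.11], [-0.89, 2.33], [0.22, 2.48], [-1.42, 4.56], [0.17, 2.85], [-2.88, 2.88]. Speed limits (rad/s): [2.39, 2.39, 3.14, 3.14, 3.14, 3.14].

## Interface

Orientations are given as a rotation vector (axis times angle).
In Python, from bench import get_obs, camera, finish_job, spot_in, grip_depth gives the robot as it stands.
- The arm moves only by the tool move_arm, never from a script. Its argument "rows" is a list of rows, each an object with "translation": the shift along the world's x, y, z in mm, a list of three; "dr": the turn, a rotation vector about the world's x, y, z in rad, a list of three; "jaw": the opening, from 0 (shut) to 1 (fully open). In form: [{"translation": [dx, dy, dz], "dr": [wx, wy, wz], "jaw": jaw}, ...]. A call has 1 to 20 rows; each row shifts and turns the pose as measured when the row begins; what a row does not reach is not made up. A row lasts 1/10 s, in which the tool goes at most 50 mm and 8.59 degrees, less where a joint would pass 70% of its speed; a pose out of reach is approached as far as the arm can. A call is refused whole if a number of a shift passes 50 or a number of a turn 0.15, either way. A call with a gripper value outside its range is refused whole. The fingers move at their own pace and stop on an object; the grip force is fixed at half the most. Time passes only in rows, so rows that do not move let the fingers close. It gives the time, the measured TCP pose, the force and the opening at its end, in the units of the state.
- get_obs(): the state, without advancing time (a new reading comes with each control period).
- camera(name): name is "side" or "top"; returns a dict with "color" (384x512x3 uint8, blue, green, red), "fovy" (degrees; the focal length in pixels is half the picture's height over the tangent of half this angle, whatever the lens; pixels are square), "cx", "cy" (the principal point, pixels), "pose" (4x4, takes a point from camera to world coordinates). Camera axes: x right, y up, looking along -z (the intrinsics and any distortion apply to the point x, -y, -z); pixel columns grow to the right and rows downward; lengths in m; the calibration is good to about 2 mm. A picture is of the moment at which its call begins. There is no depth.
- finish_job(): hands the job in, once; it reports no verdict.
Trained networks look in a picture, given as the dict that the camera call returned (one of the last four; its "shot" number tells which), for a name from the list of things; names that differ only in an ending like _2 or _b are one class to them, and where a whole thing is asked for, a point or a joint stands for the part that bears it (a point fixed in the world has none). Each returns a list of dicts, best first, with "conf" (0 to 1); they miss things now and then, are a little off and sometimes report something else, mostly with a low value. They report only what shows in the picture. A call takes as long as a camera call.
- spot_in(picture, label): "centre" ([x, y, z] in m, in world coordinates, good to about 4 mm: the middle of the surface that is visible of it).
The state is a dict: "clock": time; "joint_pos": joint angles; "dq": joint speeds; "tau": joint torques, N m; "position": TCP position; "eef_rot": TCP orientation; "ft_force": force on the tool from outside, world axes, zero at the start; "torque": the same for the moment, N m; "opening": finger opening in m.
Only numpy, scipy, OpenCV 4.12 (cv2) and the standard library are available. Lean on these libraries where they do the work, as an engineer would, in place of code of your own. Each camera call takes 0.05 s, during which the arm holds its last target.

## Working session

There is one attempt and no reset: what is moved stays moved. The work goes in short steps, Python scripts to look and compute and a tool call to move; the robot and the scene stay as the last step left them, time stands still between calls to the robot, and variables do not carry over. Pictures are saved under pics/ and viewed, and the job is handed in when it is done.

Besides the shell and the picture viewer there is one more tool, called after "Emit:" by a JSON object that holds its "api" and its "payload". move_arm: Moves the arm, as the interface text tells. Its arguments: {"type":"object","properties":{"rows":{"type":"array"}},"required":["rows"]}

```bash
ls; mkdir -p pics; python3 - <<'E'
from bench import *
import cv2,numpy as np
o=get_obs();print(o);print(grip_depth() if callable(grip_depth) else grip_depth)
for n in ("side","top"):
    p=camera(n);cv2.imwrite(f"pics/{n}0.png",p["color"]);print(n,{k:v for k,v in p.items() if k!="color"})
    for l in ["red_vial","green_vial","yellow_vial","bottle","brush","brush_mid","dropper_bottle","caddy"]:
        r=spot_in(p,l);print(l,[(np.round(x["centre"],3).tolist(),round(x["conf"],2)) for x in r[:3]])
print(get_obs()["clock"])
E
```

```text
pics
{'clock': 0.0, 'joint_pos': array([ 9.64706684e-01,  3.81170914e-01,  1.29824639e+00,  5.60489841e-06,
        1.46364136e+00, -2.15304658e-01]), 'dq': array([-2.58276953e-04, -1.00366943e-03, -3.52525945e-04,  7.82725027e-05,
        5.28153452e-04,  4.77528567e-04]), 'tau': array([ 3.34047600e-04, -4.37927306e+01, -2.24566412e+01,  7.14035332e-02,
        3.51573480e-02, -1.09042142e-04]), 'position': array([0.20933707, 0.5082905 , 0.2381561 ]), 'eef_rot': array([-6.09831321e-01, -3.08123293e+00,  2.10742164e-03]), 'ft_force': array([-0.36734938, -0.14756374, -0.88820403]), 'torque': array([ 0.00701112, -0.01021611, -0.01654141]), 'opening': 0.08806510621831556}
0.0187
side {'fovy': 57.676152919626816, 'cx': 250.04217337776274, 'cy': 187.14066266295958, 'pose': array([[ 0.61463091,  0.54742678, -0.56793729, -0.042133  ],
       [-0.7885881 ,  0.44368481, -0.42576121, -0.38670714],
       [ 0.01891206,  0.70955458,  0.70439664,  0.76374669],
       [ 0.        ,  0.        ,  0.        ,  1.        ]]), 'shot': 1}
red_vial [([0.608, -0.126, 0.073], 0.7), ([0.408, -0.242, 0.007]
[... 352 characters left out ...]
2313709783753, 'cx': 258.96864868491735, 'cy': 190.46048954952585, 'pose': array([[ 0.02723238,  0.9857175 , -0.16619087,  0.28977357],
       [-0.99955511,  0.02887461,  0.00747299,  0.02815927],
       [ 0.01216496,  0.16591343,  0.98606529,  1.32455571],
       [ 0.        ,  0.        ,  0.        ,  1.        ]]), 'shot': 2}
red_vial [([0.612, -0.123, 0.099], 0.46)]
green_vial [([0.623, -0.297, 0.083], 0.55)]
yellow_vial [([0.59, -0.215, 0.094], 0.46)]
bottle [([0.438, 0.344, 0.05], 0.79)]
brush []
brush_mid [([0.615, -0.123, 0.099], 0.41)]
dropper_bottle [([0.41, -0.238, 0.011], 0.66), ([0.544, 0.102, -0.0], 0.33)]
caddy [([0.552, 0.094, 0.004], 0.6), ([0.443, 0.346, 0.054], 0.49)]
0.9
```

View pics/side0.png

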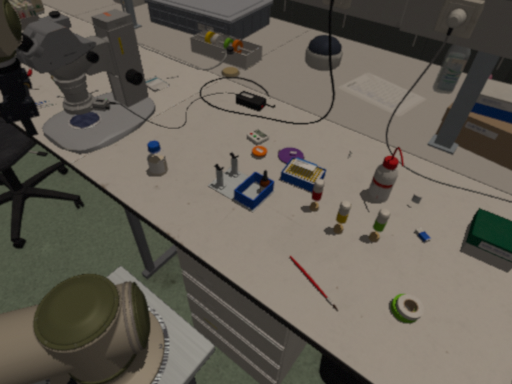

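View pics/top0.png

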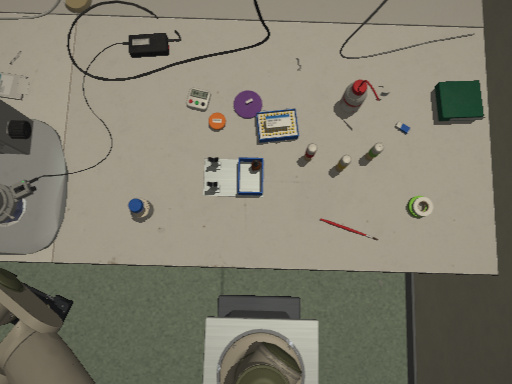

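```bash
python3 - <<'E'
import cv2,numpy as np
s=cv2.imread("pics/side0.png");t=cv2.imread("pics/top0.png")
def crop(im,x0,y0,w,h,k):return cv2.resize(im[y0:y0+h,x0:x0+w],None,fx=k,fy=k,interpolation=cv2.INTER_CUBIC)
cv2.imwrite("pics/a.png",np.vstack([crop(s,200,140,80,75,8)[:600]]))
cv2.imwrite("pics/b.png",crop(t,195,145,80,60,9))
cv2.imwrite("pics/c.png",np.hstack([crop(s,140,135,35,50,8),crop(s,300,170,55,50,8)]))
cv2.imwrite("pics/d.png",crop(t,295,135,95,40,8))
cv2.imwrite("pics/e.png",np.vstack([crop(s,280,250,65,65,6),crop(t,315,212,65,33,6)]))
E
```

```text
(no output)
```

View pics/a.png

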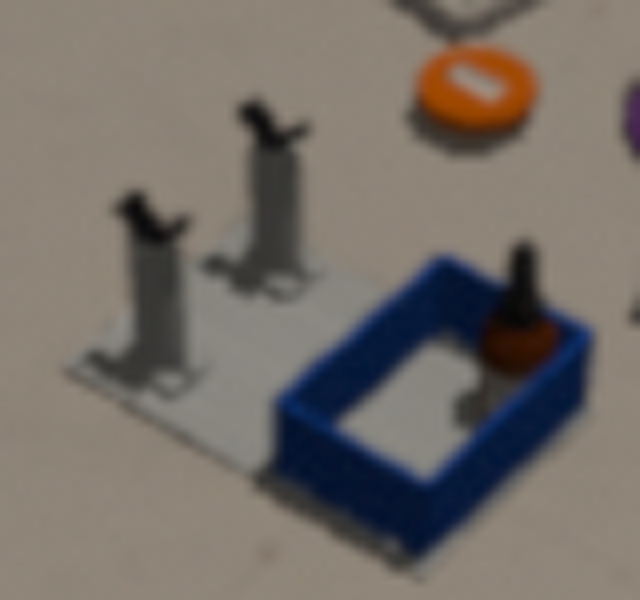

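View pics/b.png

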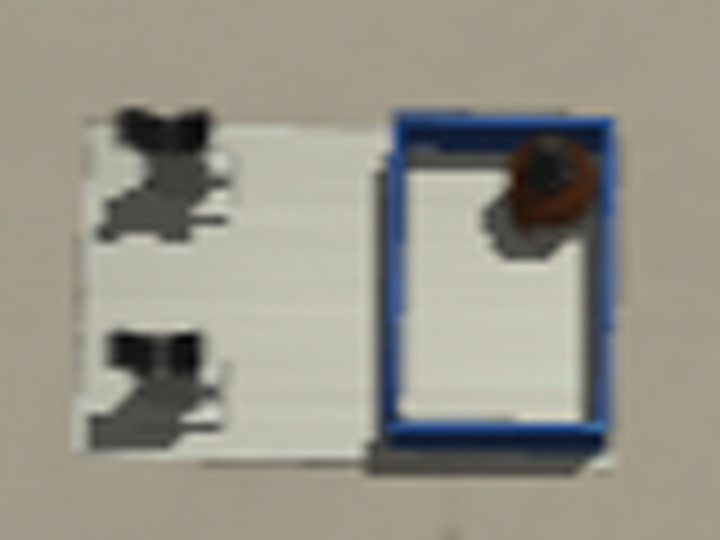

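View pics/c.png

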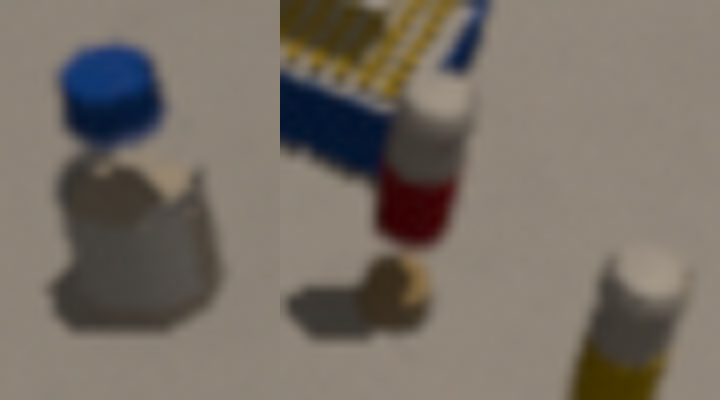

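View pics/d.png

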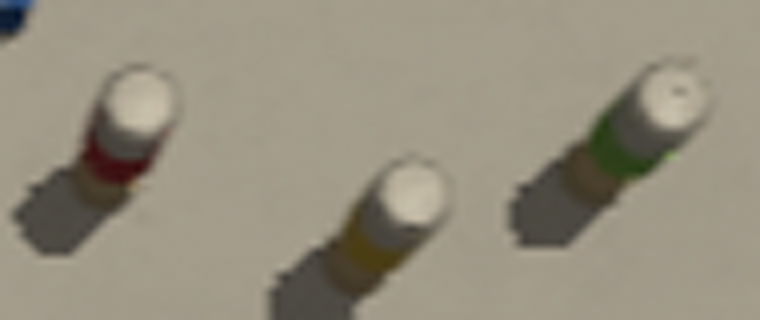

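View pics/e.png

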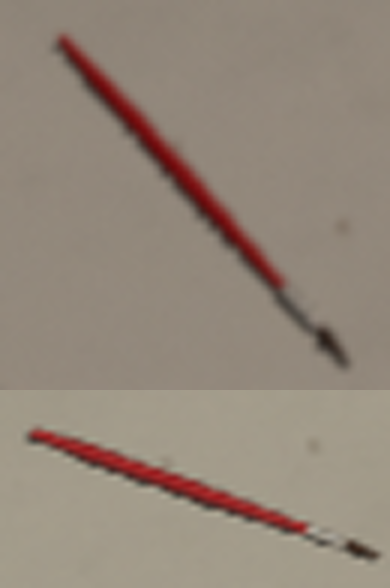

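```bash
cat > h.py <<'E'
import cv2,numpy as np
from scipy.optimize import least_squares
C={'side':dict(fovy=57.676152919626816,cx=250.04217337776274,cy=187.14066266295958,pose=np.array([[ 0.61463091,  0.54742678, -0.56793729, -0.042133  ],[-0.7885881 ,  0.44368481, -0.42576121, -0.38670714],[ 0.01891206,  0.70955458,  0.70439664,  0.76374669],[0,0,0,1.]])),
'top':dict(fovy=45.72313709783753,cx=258.96864868491735,cy=190.46048954952585,pose=np.array([[ 0.02723238,  0.9857175 , -0.16619087,  0.28977357],[-0.99955511,  0.02887461,  0.00747299,  0.02815927],[ 0.01216496,  0.16591343,  0.98606529,  1.32455571],[0,0,0,1.]]))}
def proj(n,P):
    c=C[n];T=c['pose'];f=192/np.tan(np.radians(c['fovy']/2))
    p=(np.atleast_2d(P)-T[:3,3])@T[:3,:3]
    return np.c_[c['cx']+f*p[:,0]/-p[:,2],c['cy']+f*p[:,1]/p[:,2]]
def ray(n,uv,z):
    c=C[n];T=c['pose'];f=192/np.tan(np.radians(c['fovy']/2))
    d=T[:3,:3]@np.array([(uv[0]-c['cx'])/f,-(uv[1]-c['cy'])/f,-1]);o=T[:3,3]
    return o+d*(z-o[2])/d[2]
def px(x0,y0,k,u,v):return np.array([x0+(u+.5)/k-.5,y0+(v+.5)/k-.5])
def circ(x,y,z,r,n=48):
    a=np.linspace(0,2*np.pi,n+1);return np.c_[x+r*np.cos(a),y+r*np.sin(a),np.full(n+1,z)]
def overlay(img,n,crop,lines,out):
    x0,y0,w,h,k=crop
    im=cv2.resize(img[y0:y0+h,x0:x0+w],None,fx=k,fy=k,interpolation=cv2.INTER_CUBIC)
    for P,col in lines:
        q=(proj(n,P)-[x0,y0]+.5)*k-.5
        cv2.polylines(im,[np.round(q*16).astype(np.int32)],False,col,1,cv2.LINE_AA,4)
    if out: cv2.imwrite(out,im)
    return im
def cad(pose,P):
    x,y,t=pose;P=np.atleast_2d(np.array(P,float))/1000
    return np.c_[x+P[:,0]*np.cos(t)-P[:,1]*np.sin(t),y+P[:,0]*np.sin(t)+P[:,1]*np.cos(t),P[:,2]]
def rect(a,b,c,d,z):return [(a,c,z),(b,c,z),(b,d,z),(a,d,z),(a,c,z)]
def caddylines(p):
    L=[(cad(p,rect(-52,52,-36,36,45)),(0,255,255)),(cad(p,rect(-48,48,-32,32,45)),(0,255,0)),(cad(p,rect(-48,48,-32,32,4)),(0,0,255))]
    for s in(-35,35):
        L.append((cad(p,[(s,93,87),(s,105,75),(s,117,87)]),(255,0,255)))
    return L
E
python3 - <<'E'
from h import *
S=[((-52,36),(280,400)),((-52,-36),(432,490)),((52,-36),(592,335)),((52,36),(445,258))]
T=[((52,36),(397,118)),((52,-36),(613,118)),((-52,36),(385,440)),((-52,-36),(608,440))]
def f(p,w=(1,1)):
    r=[]
    for (a,uv) in S: r.append(w[0]*(proj('side',cad(p,[(*a,45)]))[0]-px(200,140,8,*uv)))
    for (a,uv) in T: r.append(w[1]*(proj('top',cad(p,[(*a,45)]))[0]-px(195,145,9,*uv)))
    return np.ravel(r)
for w in ((1,1),(1,0),(0,1)):
    r=least_squares(f,[.55,.05,0],x_scale=[.01,.01,.1],args=(w,));print(np.round(r.x,4),np.round(r.fun,1))
    if w==(1,1):p=r.x
s=cv2.imread("pics/side0.png");t=cv2.imread("pics/top0.png")
overlay(s,'side',(200,140,80,75,8),caddylines(p),'pics/fa.png')
overlay(t,'top',(195,145,80,60,9),caddylines(p),'pics/fb.png')
print('red: side plug',ray('side',px(300,170,8,163,97),.113),'side base',ray('side',px(300,170,8,117,311),0),'top plug',ray('top',px(295,135,8,140,100),.113))
print('yel top plug',ray('top',px(295,135,8,412,193),.113),'gr',ray('top',px(295,135,8,675,97),.113))
print('bottle cap side',ray('side',px(140,135,8,112,78),.111))
# brush ends: side crop (280,250,k6), top (315,212,k6) offset 390
print('brush handle end',ray('side',px(280,250,6,62,40),.0045),ray('top',px(315,212,6,32,434-390),.0045))
print('brush tip',ray('side',px(280,250,6,347,365),.003),ray('top',px(315,212,6,378,556-390),.003))
E
```

```text
[0.5495 0.0434 0.0123] [-1.5  0.4 -0.6  0.5  0.3 -0.2 -0.7 -0.7 -0.1 -0.5  0.8 -0.1  0.4 -0.7
  0.9 -0.3]
[0.5509 0.042  0.0115] [-0.9  0.4  0.   0.4  0.9 -0.3 -0.1 -0.7  0.  -0.   0.  -0.   0.  -0.
  0.  -0. ]
[0.5483 0.0448 0.0123] [-0.   0.  -0.   0.  -0.  -0.  -0.  -0.  -0.6 -0.1  0.3  0.3 -0.1 -0.3
  0.4  0.1]
red: side plug [ 0.61823067 -0.12751633  0.113     ] side base [ 0.62239604 -0.12646842  0.        ] top plug [ 0.61904453 -0.12348211  0.113     ]
yel top plug [ 0.58909152 -0.21688897  0.113     ] gr [ 0.62572762 -0.30768427  0.113     ]
bottle cap side [0.44559685 0.34570094 0.111     ]
brush handle end [ 0.43504166 -0.16362611  0.0045    ] [ 0.43340154 -0.16167123  0.0045    ]
brush tip [ 0.3807875  -0.32963799  0.003     ] [ 0.37914857 -0.32964264  0.003     ]
```

```bash
python3 - <<'E'
from h import *
s=cv2.imread("pics/side0.png");t=cv2.imread("pics/top0.png")
def L(x,y,zs):return [(circ(x,y,z,r),c) for z,r,c in zs]
Y=(0,255,255);G=(0,255,0)
v=L(.608,-.124,[(0,.0135,Y),(.095,.0135,G),(.113,.011,Y)])
b=L(.443,.342,[(0,.028,Y),(.07,.028,G),(.111,.018,Y)])
a=np.hstack([overlay(s,'side',(140,135,35,50,8),b,None),overlay(s,'side',(300,170,35,50,8),v,None)])
c=np.hstack([overlay(t,'top',(120,185,40,35,8),b,None),overlay(t,'top',(295,135,35,35,8),v,None)])
a=cv2.copyMakeBorder(a,0,0,0,max(0,c.shape[1]-a.shape[1]),cv2.BORDER_CONSTANT);
cv2.imwrite('pics/g1.png',a);cv2.imwrite('pics/g2.png',c)
E
```

```text
(no output)
```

View pics/fa.png

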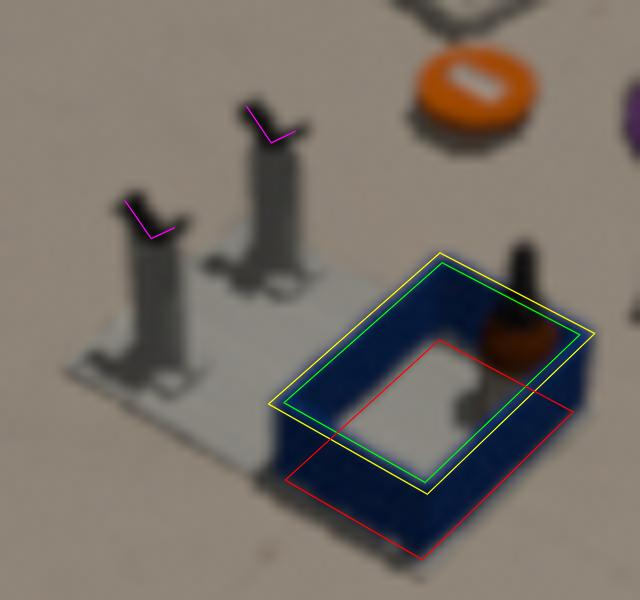

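View pics/fb.png

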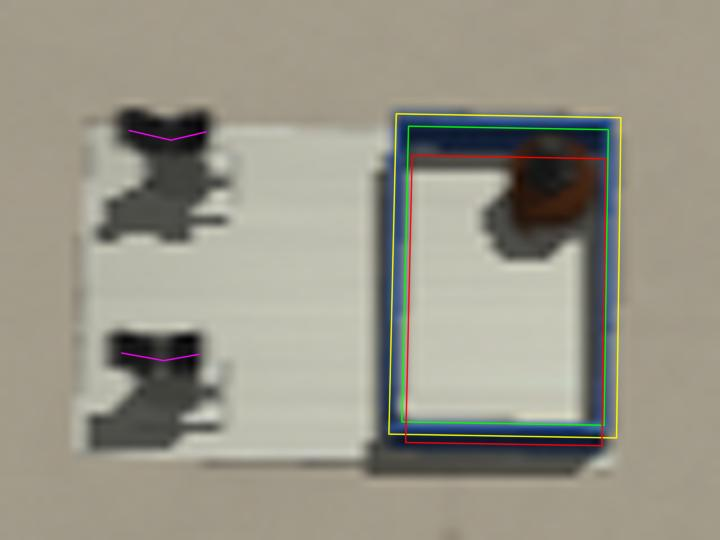

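View pics/g1.png

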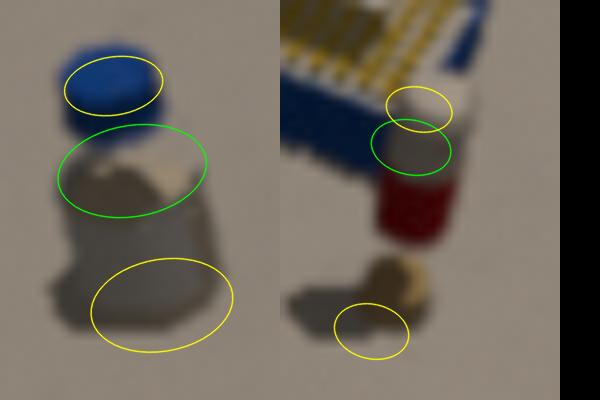

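View pics/g2.png

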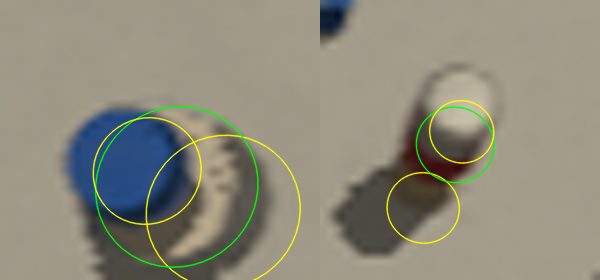

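```bash
python3 - <<'E'
from h import *
# caddy with plate
S=[((-52,36,45),(280,402)),((-52,-36,45),(430,490)),((52,-36,45),(592,335)),((52,36,45),(445,258)),((-52,-36,4),(418,556)),((-56,136,4),(68,370))]
T=[((52,36,45),(397,118)),((52,-36,45),(613,118)),((-52,36,45),(385,438)),((-52,-36,45),(608,438)),((-56,136,4),(76,455)),((56,136,4),(86,124)),((-56,-40,4),(612,467))]
def f(p,w=(1,1)):
    r=[]
    for (a,uv) in S: r.append(w[0]*(proj('side',cad(p,[a]))[0]-px(200,140,8,*uv)))
    for (a,uv) in T: r.append(w[1]*(proj('top',cad(p,[a]))[0]-px(195,145,9,*uv)))
    return np.ravel(r)
for w in ((1,1),(1,0),(0,1)):
    r=least_squares(f,[.55,.05,0],x_scale=[.01,.01,.1],args=(w,));print(np.round(r.x,4),np.round(r.fun,1))
    if w==(1,1):p=r.x
s=cv2.imread("pics/side0.png");t=cv2.imread("pics/top0.png")
cl=caddylines(p)+[(cad(p,rect(-56,56,-40,136,4)),(255,255,0))]
for w in (58,62): cl.append((np.array([q for q in circ(*cad(p,[(30,-15,w)])[0],.0145)]),(255,255,255)))
cl.append((circ(*cad(p,[(30,-15,90)])[0],.006),(255,255,255)))
cv2.imwrite('pics/fa.png',overlay(s,'side',(200,140,80,75,8),cl,None))
overlay(t,'top',(195,145,80,60,9),cl,'pics/fb.png')
def L(x,y,zs):return [(circ(x,y,z,r),c) for z,r,c in zs]
Y=(0,255,255);G=(0,255,0)
v=L(.619,-.1255,[(0,.0135,Y),(.095,.0135,G),(.113,.011,Y)])
b=L(.4455,.348,[(0,.028,Y),(.07,.028,G),(.111,.018,Y)])
a=np.hstack([overlay(s,'side',(140,135,35,50,8),b,None),overlay(s,'side',(300,170,35,50,8),v,None)])
c=np.hstack([overlay(t,'top',(120,185,35,35,8),b,None),overlay(t,'top',(295,135,35,35,8),v,None)])
cv2.imwrite('pics/g1.png',np.vstack([a,c])[:600])
E
```

```text
[0.5502 0.0446 0.0074] [-1.7 -0.2 -0.7  0.1  0.1 -0.5 -0.8 -1.   0.5  1.5 -0.8 -0.4 -0.5 -0.8
  0.5 -0.3 -0.1 -0.8  0.4 -0.2  0.5  0.2  0.9 -0.2  1.   0.2]
[0.5511 0.0432 0.0043] [-1.2 -0.2 -0.2  0.2  0.7 -0.4 -0.2 -0.9  1.   1.5 -0.2 -0.5  0.  -0.
  0.  -0.   0.  -0.   0.  -0.   0.  -0.   0.  -0.   0.  -0. ]
[0.5492 0.0457 0.0056] [-0.  -0.  -0.   0.  -0.  -0.  -0.  -0.  -0.   0.  -0.  -0.  -0.8 -0.5
  0.1  0.1 -0.6 -0.5 -0.   0.1  0.1  0.4  0.6 -0.   0.6  0.5]
```

View pics/fa.png

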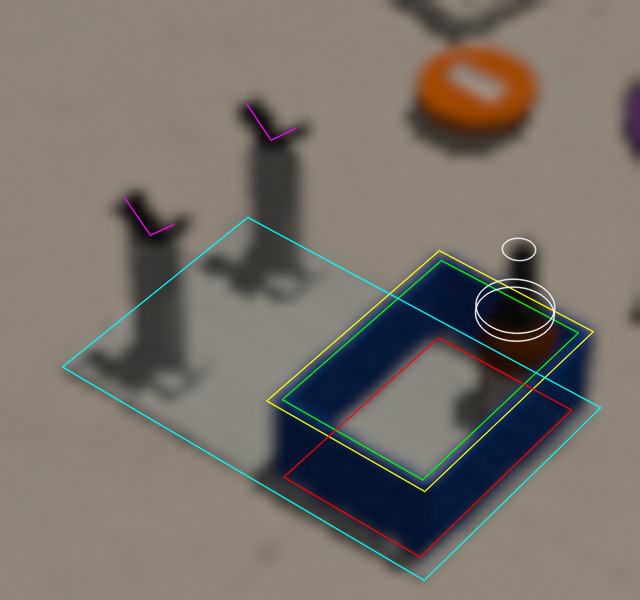

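View pics/fb.png

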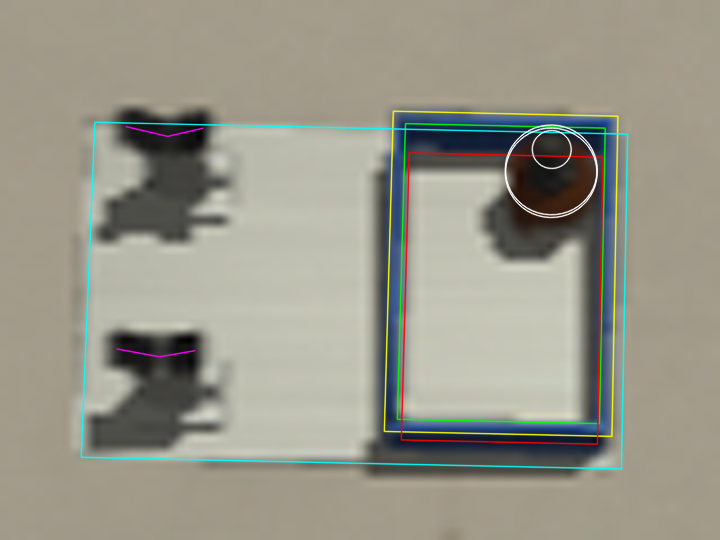

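View pics/g1.png

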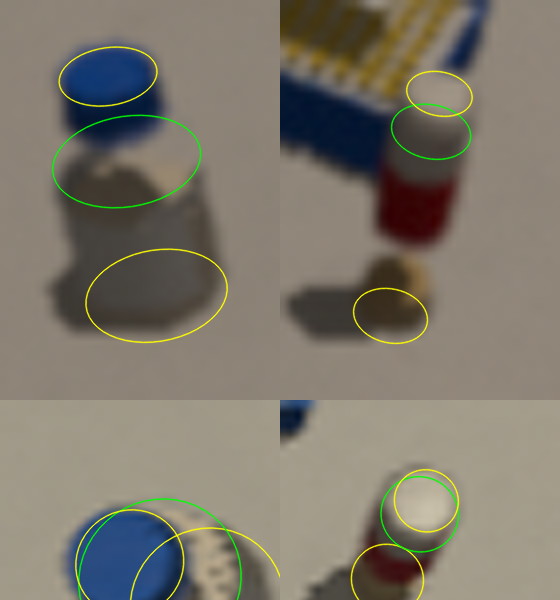

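Emit:
{"api": "move_arm", "payload": {"rows": [{"translation": [24, -37, 0], "dr": [0, 0, -0.069], "jaw": 1}, {"translation": [24, -37, 0], "dr": [0, 0, -0.069], "jaw": 1}, {"translation": [24, -37, 0], "dr": [0, 0, -0.069], "jaw": 1}, {"translation": [24, -37, 0], "dr": [0, 0, -0.069], "jaw": 1}, {"translation": [24, -37, 0], "dr": [0, 0, -0.069], "jaw": 1}, {"translation": [24, -37, 0], "dr": [0, 0, -0.069], "jaw": 1}, {"translation": [24, -37, 0], "dr": [0, 0, -0.069], "jaw": 1}, {"translation": [24, -37, 0], "dr": [0, 0, -0.069], "jaw": 1}, {"translation": [24, -37, 0], "dr": [0, 0, -0.069], "jaw": 1}, {"translation": [24, -37, 0], "dr": [0, 0, -0.069], "jaw": 1}, {"translation": [24, -37, 0], "dr": [0, 0, -0.069], "jaw": 1}, {"translation": [24, -37, 0], "dr": [0, 0, -0.069], "jaw": 1}, {"translation": [24, -37, 0], "dr": [0, 0, -0.069], "jaw": 1}, {"translation": [24, -37, 0], "dr": [0, 0, -0.069], "jaw": 1}, {"translation": [24, -37, 0], "dr": [0, 0, -0.069], "jaw": 1}, {"translation": [24, -37, 0], "dr": [0, 0, -0.069], "jaw": 1}, {"translation": [24, -37, 0], "dr": [0, 0, -0.069], "jaw": 1}]}}

```text
clock: 2.6
position: [0.6265, -0.1448, 0.2402]
eef_rot: [2.255, 2.18, 0.006]
ft_force: [1.0, 0.5, 0.6]
opening: 0.0879
```

```bash
cat > st.py <<'E'
import sys,numpy as np
from bench import get_obs
from scipy.spatial.transform import Rotation as R
def st(tgt=None,phi=None):
    o=get_obs();M=R.from_rotvec(o["eef_rot"]).as_matrix();p=o["position"]*1000
    yaw=np.arctan2(M[1,1],M[0,1])
    print("t",round(o["clock"],2),"pos",np.round(p,1),"yaw",round(yaw,4),"z",np.round(M[:,2],4),"F",np.round(o["ft_force"],1),"open",round(o["opening"]*1000,1),"q",np.round(o["joint_pos"],2))
    if tgt is not None:
        d=np.array(tgt)-p;print("delta",np.round(d,1))
    if phi is not None:
        c,s=np.cos(phi),np.sin(phi);W=np.array([[s,c,0],[-c,s,0],[0,0,-1]])
        W=np.column_stack([np.cross([c,s,0],[0,0,-1]),[c,s,0],[0,0,-1]])
        print("dr",np.round(R.from_matrix(W@M.T).as_rotvec(),4))
if __name__=="__main__":
    a=[float(x) for x in sys.argv[1:]];st(a[:3] or None,a[3] if len(a)>3 else None)
E
python3 st.py 618.5 -126 55 0.01
```

```text
t 2.6 pos [ 626.5 -144.8  240.2] yaw -0.0336 z [ 0.0064 -0.0012 -1.    ] F [1.  0.5 0.6] open 87.9 q [-0.41  0.55  1.01  0.    1.58 -0.38]
delta [  -8.    18.8 -185.2]
dr [0.001  0.0064 0.0436]
```

Emit:
{"api": "move_arm", "payload": {"rows": [{"translation": [-4, 9, -40], "dr": [0, 0.003, 0.022], "jaw": 1}, {"translation": [-4, 9, -40], "dr": [0, 0.003, 0.022], "jaw": 1}, {"translation": [0, 0, 0], "dr": [0, 0, 0], "jaw": 1}]}}

```text
clock: 2.9
position: [0.6219, -0.1337, 0.1582]
eef_rot: [2.214, 2.219, 0.002]
ft_force: [0.2, 0.7, 0.7]
opening: 0.0884
```

```bash
python3 st.py 618.5 -126 55 0.01; python3 - <<'E'
from bench import *
from h import *
s=camera("side")["color"];t=camera("top")["color"]
cv2.imwrite("pics/s1.png",s);cv2.imwrite("pics/t1.png",t)
v=[(circ(.6185,-.126,z,r),c) for z,r,c in [(0,.0135,(0,255,255)),(.095,.0135,(0,255,0)),(.113,.011,(0,255,255))]]
a=overlay(s,'side',(285,150,85,75,7),v,None);b=overlay(t,'top',(280,120,60,75,7),[],None)
cv2.imwrite("pics/v1.png",cv2.resize(np.hstack([a,b]),(800,int(525*800/1015))))
E
```

```text
t 2.9 pos [ 621.9 -133.7  158.2] yaw 0.0026 z [ 0.0059 -0.004  -1.    ] F [0.2 0.7 0.7] open 88.4 q [-0.4   0.59  1.17 -0.    1.37 -0.4 ]
delta [  -3.4    7.7 -103.2]
dr [0.004  0.006  0.0074]
```

View pics/v1.png

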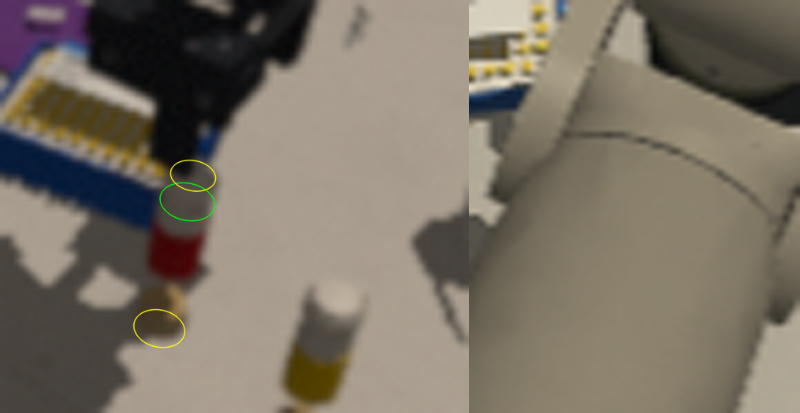

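Emit:
{"api": "move_arm", "payload": {"rows": [{"translation": [-2, 4, -25], "dr": [0.002, 0.003, 0.004], "jaw": 1}, {"translation": [-2, 4, -25], "dr": [0.002, 0.003, 0.004], "jaw": 1}, {"translation": [0, 0, -25], "dr": [0, 0, 0], "jaw": 1}, {"translation": [0, 0, -18], "dr": [0, 0, 0], "jaw": 1}, {"translation": [0, 0, 0], "dr": [0, 0, 0], "jaw": 1}]}}

```text
clock: 3.5
position: [0.6263, -0.1288, 0.0824]
eef_rot: [2.189, 2.21, 0.019]
ft_force: [-1.3, -0.1, 0.8]
opening: 0.0881
```

```bash
python3 st.py 618.5 -126 55 0.01; python3 - <<'E'
from bench import *
from h import *
s=camera("side")["color"]
cv2.imwrite("pics/s2.png",s)
v=[(circ(.6185,-.126,z,r),c) for z,r,c in [(0,.0135,(0,255,255)),(.095,.0135,(0,255,0)),(.113,.011,(0,255,255))]]
a=overlay(s,'side',(285,150,85,75,7),v,None)
cv2.imwrite("pics/v2.png",a)
E
```

```text
t 3.5 pos [ 626.3 -128.8   82.4] yaw 0.0097 z [ 0.0303 -0.0124 -0.9995] F [-1.3 -0.1  0.8] open 88.1 q [-0.39  0.66  1.28 -0.    1.17 -0.4 ]
delta [ -7.8   2.8 -27.4]
dr [0.0124 0.0303 0.0005]
```

View pics/v2.png

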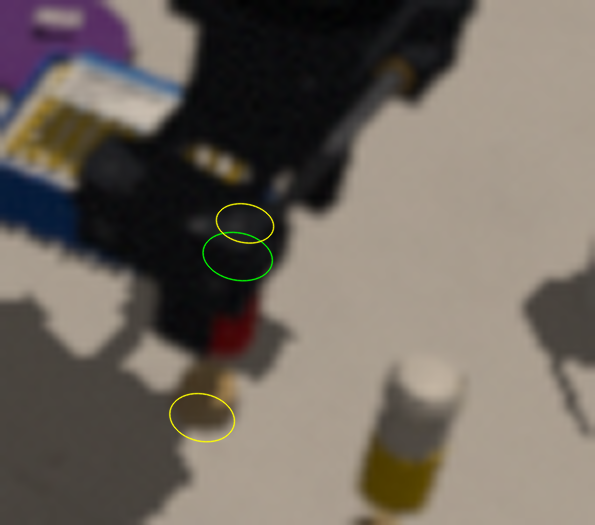

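Emit:
{"api": "move_arm", "payload": {"rows": [{"translation": [-4, 1, -10], "dr": [0.006, 0.015, 0], "jaw": 1}, {"translation": [-3, 1, -8], "dr": [0.006, 0.015, 0], "jaw": 1}, {"translation": [0, 0, 0], "dr": [0, 0, 0], "jaw": 1}]}}

```text
clock: 3.85
position: [0.6216, -0.1278, 0.0699]
eef_rot: [2.205, 2.226, 0.005]
ft_force: [0.3, -0.2, 0.2]
opening: 0.0882
```

```bash
python3 st.py 618.5 -126 55 0.01
```

```text
t 3.85 pos [ 621.6 -127.8   69.9] yaw 0.0094 z [ 0.0077 -0.0035 -1.    ] F [ 0.3 -0.2  0.2] open 88.2 q [-0.39  0.68  1.28 -0.    1.17 -0.4 ]
delta [ -3.1   1.8 -14.9]
dr [0.0035 0.0077 0.0006]
```

Emit:
{"api": "move_arm", "payload": {"rows": [{"translation": [-3, 1, -10], "dr": [0.003, 0.008, 0], "jaw": 1}, {"translation": [-1, 1, -8], "dr": [0, 0.004, 0], "jaw": 1}, {"translation": [0, 0, 0], "dr": [0, 0, 0], "jaw": 1}]}}

```text
clock: 4.15
position: [0.6175, -0.1258, 0.0511]
eef_rot: [-2.209, -2.23, 0.005]
ft_force: [0.2, -0.5, -0.3]
opening: 0.0881
```

```bash
python3 st.py 618.5 -126 55 0.01
```

```text
t 4.15 pos [ 617.5 -125.8   51.1] yaw 0.0094 z [-4.4e-03 -6.0e-04 -1.0e+00] F [ 0.2 -0.5 -0.3] open 88.1 q [-0.39  0.7   1.31 -0.    1.14 -0.4 ]
delta [ 1.  -0.2  3.9]
dr [ 0.0006 -0.0044  0.0006]
```

Emit:
{"api": "move_arm", "payload": {"rows": [{"translation": [1, 0, 3], "dr": [0, -0.004, 0], "jaw": 1}, {"translation": [0, 0, 0], "dr": [0, 0, 0], "jaw": 0.6}, {"translation": [0, 0, 0], "dr": [0, 0, 0], "jaw": 0.35}, {"translation": [0, 0, 0], "dr": [0, 0, 0], "jaw": 0.1}, {"translation": [0, 0, 0], "dr": [0, 0, 0], "jaw": 0.1}, {"translation": [0, 0, 0], "dr": [0, 0, 0], "jaw": 0.1}, {"translation": [0, 0, 0], "dr": [0, 0, 0], "jaw": 0.1}]}}

```text
clock: 4.85
position: [0.619, -0.1258, 0.0549]
eef_rot: [2.21, 2.231, -0.0]
ft_force: [0.5, -0.6, -0.7]
opening: 0.0424
```

```bash
python3 st.py 618.5 -126 55 0.01
```

```text
t 4.85 pos [ 619.  -125.8   54.9] yaw 0.0095 z [ 0.001 -0.001 -1.   ] F [ 0.5 -0.6 -0.7] open 42.4 q [-0.39  0.69  1.3  -0.    1.14 -0.4 ]
delta [-0.5 -0.2  0.1]
dr [0.001  0.001  0.0005]
```

Emit:
{"api": "move_arm", "payload": {"rows": [{"translation": [0, 0, 0], "dr": [0, 0, 0], "jaw": 0.1}, {"translation": [0, 0, 0], "dr": [0, 0, 0], "jaw": 0.1}, {"translation": [0, 0, 0], "dr": [0, 0, 0], "jaw": 0.1}, {"translation": [0, 0, 0], "dr": [0, 0, 0], "jaw": 0.1}]}}

```text
clock: 5.25
position: [0.619, -0.1259, 0.0549]
eef_rot: [2.21, 2.231, -0.0]
ft_force: [-0.1, -0.7, -0.7]
opening: 0.0262
```

```bash
python3 st.py 618.5 -126 55 0.01; python3 - <<'E'
from bench import *
from h import *
s=camera("side")["color"]
cv2.imwrite("pics/v3.png",overlay(s,'side',(285,150,85,75,7),[],None))
E
```

```text
t 5.25 pos [ 619.  -125.9   54.9] yaw 0.0094 z [ 9.e-04 -1.e-03 -1.e+00] F [-0.1 -0.7 -0.7] open 26.2 q [-0.39  0.69  1.3  -0.    1.14 -0.4 ]
delta [-0.5 -0.1  0.1]
dr [0.001  0.0009 0.0006]
```

View pics/v3.png

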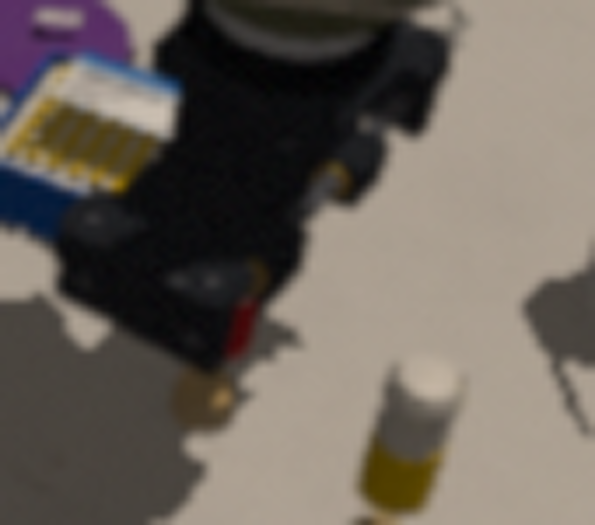

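Emit:
{"api": "move_arm", "payload": {"rows": [{"translation": [0, 0, 10], "dr": [0, 0, 0], "jaw": 0.1}, {"translation": [0, 0, 30], "dr": [0, 0, 0], "jaw": 0.1}, {"translation": [0, 0, 40], "dr": [0, 0, 0], "jaw": 0.1}, {"translation": [0, 0, 40], "dr": [0, 0, 0], "jaw": 0.1}, {"translation": [0, 0, 10], "dr": [0, 0, 0], "jaw": 0.1}, {"translation": [0, 0, 0], "dr": [0, 0, 0], "jaw": 0.1}]}}

```text
clock: 5.9
position: [0.6176, -0.1253, 0.1918]
eef_rot: [2.211, 2.232, -0.001]
ft_force: [-0.7, 0.7, -0.9]
opening: 0.0261
```

```bash
python3 - <<'E'
from st import st
from bench import *
from h import *
p=(.5497,.0437,.010)
print('vial tgt',cad(p,[(32,16.5,4)]))
print('dropper top bulb cam top',ray('top',px(195,145,9,550,160),.085),'body',ray('top',px(195,145,9,551,180),.062),'side bulb',ray('side',px(200,140,8,523,248),.088), 'side body',ray('side',px(200,140,8,519,330),.055))
print('nominal',cad(p,[(30,-15,4)]))
st((*cad(p,[(32,16.5,4)])[0][:2]*1000,170),.01)
s=camera("side")["color"]
cv2.imwrite("pics/s4.png",s)
cv2.imwrite("pics/v4.png",overlay(s,'side',(285,100,85,75,7),[],None))
E
```

```text
vial tgt [[0.5815334  0.06051917 0.004     ]]
dropper top bulb cam top [0.57794433 0.03013858 0.085     ] body [0.57683952 0.02967624 0.062     ] side bulb [0.58354158 0.0300965  0.088     ] side body [0.5768397 0.0250116 0.055    ]
nominal [[0.5798485  0.02900074 0.004     ]]
t 5.9 pos [ 617.6 -125.3  191.8] yaw 0.0093 z [-0.e+00 -6.e-04 -1.e+00] F [-0.7  0.7 -0.9] open 26.1 q [-0.39  0.56  1.14 -0.    1.45 -0.4 ]
delta [-36.  185.8 -21.8]
dr [ 0.0006 -0.      0.0007]
```

View pics/v4.png

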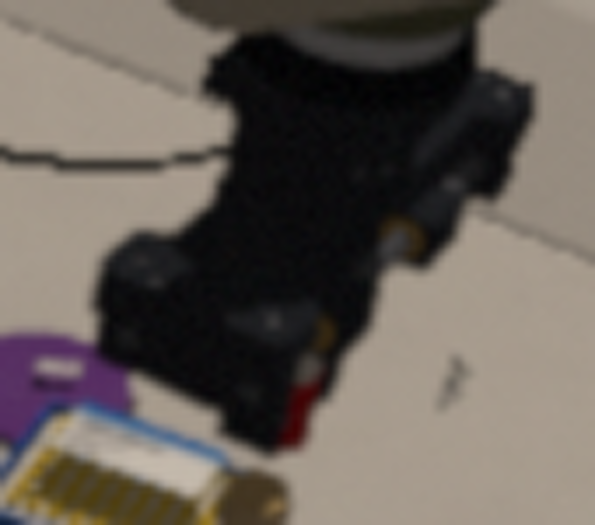

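Emit:
{"api": "move_arm", "payload": {"rows": [{"translation": [-7, 35, 0], "dr": [0, 0, 0], "jaw": 0.1}, {"translation": [-7, 38, 0], "dr": [0, 0, 0], "jaw": 0.1}, {"translation": [-7, 38, 0], "dr": [0, 0, 0], "jaw": 0.1}, {"translation": [-7, 38, 0], "dr": [0, 0, 0], "jaw": 0.1}, {"translation": [-4, 20, -10], "dr": [0, 0, 0], "jaw": 0.1}, {"translation": [0, 5, -10], "dr": [0, 0, 0], "jaw": 0.1}, {"translation": [0, 0, 0], "dr": [0, 0, 0], "jaw": 0.1}]}}

```text
clock: 6.65
position: [0.5796, 0.0539, 0.1589]
eef_rot: [-2.203, -2.218, 0.018]
ft_force: [0.8, 0.3, -0.6]
opening: 0.0259
```

```bash
python3 - <<'E'
from st import st
from bench import *
from h import *
st((581.5,60.5,120),.01)
p=(.5497,.0437,.010)
s=camera("side")["color"];t=camera("top")["color"]
cv2.imwrite("pics/s5.png",s);cv2.imwrite("pics/t5.png",t)
o=get_obs()["position"];u=o[2]-.0549
a=overlay(s,'side',(200,100,90,110,5),caddylines(p)+[(circ(o[0],o[1],u+z,.0135),(0,255,255)) for z in (0,.05)],None)
b=overlay(t,'top',(195,120,70,110,5),caddylines(p),None)
cv2.imwrite("pics/v5.png",np.hstack([a,b]))
E
```

```text
t 6.65 pos [579.6  53.9 158.9] yaw 0.0068 z [-0.0191  0.0028 -0.9998] F [ 0.8  0.3 -0.6] open 25.9 q [-0.11  0.51  1.32  0.    1.33 -0.12]
delta [  1.9   6.6 -38.9]
dr [-0.0027 -0.0191  0.0033]
```

View pics/v5.png

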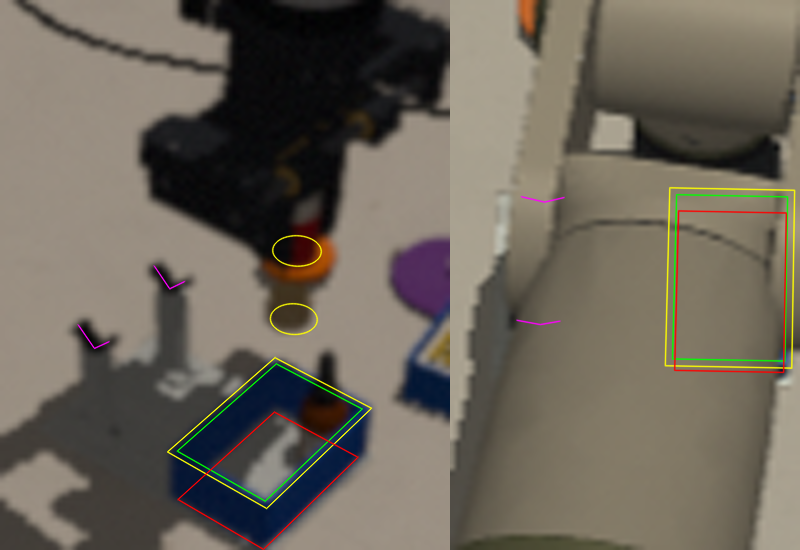

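Emit:
{"api": "move_arm", "payload": {"rows": [{"translation": [1, 4, -20], "dr": [-0.002, -0.012, 0.003], "jaw": 0.1}, {"translation": [1, 3, -15], "dr": [0, -0.008, 0], "jaw": 0.1}, {"translation": [0, 0, 0], "dr": [0, 0, 0], "jaw": 0.1}, {"translation": [0, 0, 0], "dr": [0, 0, 0], "jaw": 0.1}]}}

```text
clock: 7.15
position: [0.5848, 0.0547, 0.1256]
eef_rot: [2.215, 2.22, 0.007]
ft_force: [-0.0, 0.4, -0.3]
opening: 0.0263
```

```bash
python3 - <<'E'
from st import st
from bench import *
from h import *
st((581.5,60.5,62),.01)
p=(.5497,.0437,.010)
s=camera("side")["color"]
cv2.imwrite("pics/s6.png",s)
o=get_obs()["position"];u=o[2]-.0549
a=overlay(s,'side',(220,140,70,75,8),caddylines(p)+[(circ(o[0],o[1],u+z,.0135),(0,255,255)) for z in (0,)],None)
cv2.imwrite("pics/v6.png",a)
E
```

```text
t 7.15 pos [584.8  54.7 125.6] yaw 0.0025 z [ 7.1e-03 -8.0e-04 -1.0e+00] F [-0.   0.4 -0.3] open 26.3 q [-0.11  0.54  1.37 -0.    1.22 -0.11]
delta [ -3.3   5.8 -63.6]
dr [0.0008 0.0071 0.0075]
```

View pics/v6.png

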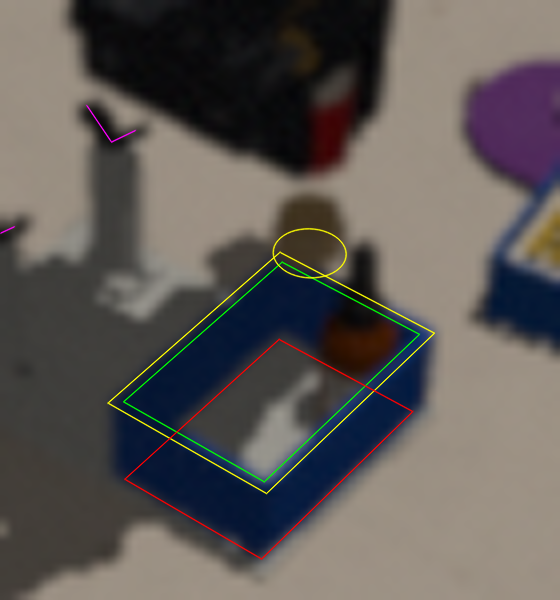

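Emit:
{"api": "move_arm", "payload": {"rows": [{"translation": [-3, 6, 0], "dr": [0, 0.007, 0.007], "jaw": 0.1}, {"translation": [-1, 2, 0], "dr": [0, 0, 0], "jaw": 0.1}]}}

```text
clock: 7.4
position: [0.5813, 0.0621, 0.1271]
eef_rot: [2.211, 2.229, 0.001]
ft_force: [0.7, -0.1, -0.2]
opening: 0.0263
```

```bash
python3 st.py 581.5 60.5 62 0.01
```

```text
t 7.4 pos [581.3  62.1 127.1] yaw 0.0085 z [ 0.0018 -0.0011 -1.    ] F [ 0.7 -0.1 -0.2] open 26.3 q [-0.1   0.54  1.37 -0.    1.23 -0.1 ]
delta [  0.2  -1.6 -65.1]
dr [0.0011 0.0018 0.0015]
```

Emit:
{"api": "move_arm", "payload": {"rows": [{"translation": [0, -2, -10], "dr": [0.001, 0.002, 0.001], "jaw": 0.1}, {"translation": [0, 0, -8], "dr": [0, 0, 0], "jaw": 0.1}, {"translation": [0, 0, 0], "dr": [0, 0, 0], "jaw": 0.1}]}}

```text
clock: 7.7
position: [0.5813, 0.0603, 0.1083]
eef_rot: [2.209, 2.232, 0.001]
ft_force: [-1.0, 0.1, 0.1]
opening: 0.0261
```

```bash
python3 - <<'E'
from st import st
from bench import *
from h import *
st((581.5,60,62),.01)
p=(.5497,.0437,.010)
s=camera("side")["color"]
cv2.imwrite("pics/s7.png",s)
o=get_obs()["position"];u=o[2]-.0549
a=overlay(s,'side',(220,140,70,75,8),caddylines(p)+[(circ(o[0],o[1],u+z,.0135),(0,255,255)) for z in (0,)],None)
cv2.imwrite("pics/v7.png",a)
E
```

```text
t 7.7 pos [581.3  60.3 108.3] yaw 0.0104 z [ 8.e-04 -2.e-04 -1.e+00] F [-1.   0.1  0.1] open 26.1 q [-0.1   0.56  1.39 -0.    1.19 -0.11]
delta [  0.2  -0.3 -46.3]
dr [ 0.0002  0.0008 -0.0004]
```

View pics/v7.png

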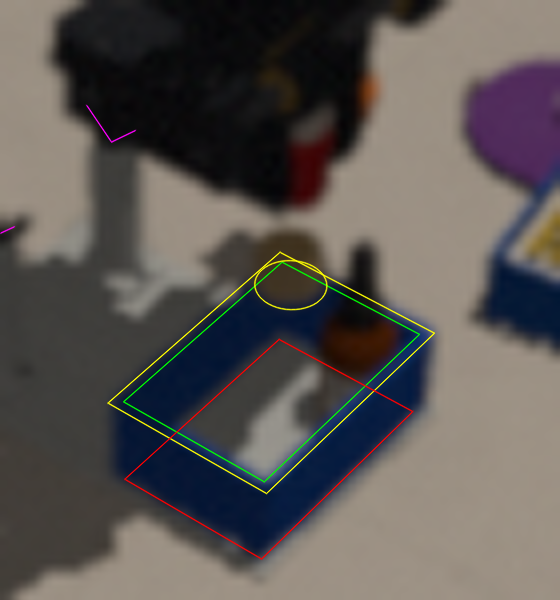

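Emit:
{"api": "move_arm", "payload": {"rows": [{"translation": [0, 0, -12], "dr": [0, 0, 0], "jaw": 0.1}, {"translation": [0, 0, -12], "dr": [0, 0, 0], "jaw": 0.1}, {"translation": [0, 0, -10], "dr": [0, 0, 0], "jaw": 0.1}, {"translation": [0, 0, 0], "dr": [0, 0, 0], "jaw": 0.1}]}}

```text
clock: 8.15
position: [0.5812, 0.0603, 0.0713]
eef_rot: [2.21, 2.232, 0.0]
ft_force: [-0.3, 0.3, 0.3]
opening: 0.0263
```

```bash
python3 - <<'E'
from st import st
from bench import *
from h import *
st((581.5,60,59),.01)
p=(.5497,.0437,.010)
s=camera("side")["color"]
cv2.imwrite("pics/s8.png",s)
o=get_obs()["position"];u=o[2]-.0549
a=overlay(s,'side',(220,140,70,75,8),[(circ(o[0],o[1],u+z,.0135),(0,255,255)) for z in (0,)],None)
cv2.imwrite("pics/v8.png",a)
E
```

```text
t 8.15 pos [581.2  60.3  71.3] yaw 0.0103 z [ 5.e-04 -2.e-04 -1.e+00] F [-0.3  0.3  0.3] open 26.3 q [-0.1   0.61  1.43 -0.    1.1  -0.11]
delta [  0.3  -0.3 -12.3]
dr [ 0.0002  0.0005 -0.0003]
```

View pics/v8.png

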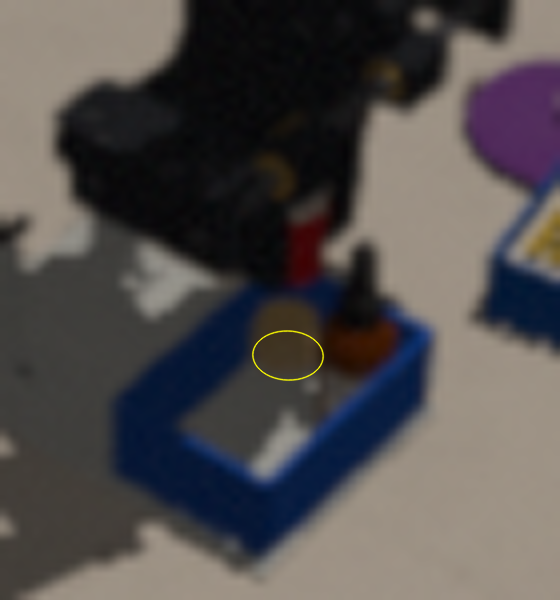

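Emit:
{"api": "move_arm", "payload": {"rows": [{"translation": [0, 0, -6], "dr": [0, 0, 0], "jaw": 0.1}, {"translation": [0, 0, -4], "dr": [0, 0, 0], "jaw": 0.1}, {"translation": [0, 0, 0], "dr": [0, 0, 0], "jaw": 0.1}]}}

```text
clock: 8.5
position: [0.582, 0.0602, 0.0616]
eef_rot: [2.208, 2.231, 0.003]
ft_force: [-0.2, 0.4, -1.1]
opening: 0.0261
```

```bash
python3 st.py 581.5 60 59 0.01
```

```text
t 8.5 pos [582.   60.2  61.6] yaw 0.0103 z [ 2.7e-03 -4.0e-04 -1.0e+00] F [-0.2  0.4 -1.1] open 26.1 q [-0.1   0.62  1.44 -0.    1.08 -0.11]
delta [-0.5 -0.2 -2.6]
dr [ 0.0004  0.0027 -0.0003]
```

Emit:
{"api": "move_arm", "payload": {"rows": [{"translation": [0, 0, -2.5], "dr": [0, 0.002, 0], "jaw": 0.1}, {"translation": [0, 0, 0], "dr": [0, 0, 0], "jaw": 0.1}]}}

```text
clock: 8.7
position: [0.5821, 0.0602, 0.0592]
eef_rot: [2.209, 2.232, 0.001]
ft_force: [-0.0, 0.2, -0.9]
opening: 0.0258
```

```bash
python3 st.py 581.5 60 59 0.01
```

```text
t 8.7 pos [582.1  60.2  59.2] yaw 0.0103 z [ 1.1e-03 -5.0e-04 -1.0e+00] F [-0.   0.2 -0.9] open 25.8 q [-0.1   0.62  1.44 -0.    1.08 -0.11]
delta [-0.6 -0.2 -0.2]
dr [ 0.0005  0.0011 -0.0003]
```

Emit:
{"api": "move_arm", "payload": {"rows": [{"translation": [0, 0, -1], "dr": [0, 0, 0], "jaw": 0.1}, {"translation": [0, 0, 0], "dr": [0, 0, 0], "jaw": 0.1}]}}

```text
clock: 8.9
position: [0.5826, 0.0602, 0.059]
eef_rot: [2.208, 2.231, 0.002]
ft_force: [-0.3, 0.7, -0.7]
opening: 0.0263
```

```bash
python3 st.py 581.5 60 59 0.01
```

```text
t 8.9 pos [582.6  60.2  59. ] yaw 0.0103 z [ 2.8e-03 -6.0e-04 -1.0e+00] F [-0.3  0.7 -0.7] open 26.3 q [-0.1   0.62  1.44 -0.    1.07 -0.11]
delta [-1.1 -0.2  0. ]
dr [ 0.0006  0.0028 -0.0003]
```

Emit:
{"api": "move_arm", "payload": {"rows": [{"translation": [-0.5, 0, -2], "dr": [0, 0.002, 0], "jaw": 0.1}, {"translation": [0, 0, 0], "dr": [0, 0, 0], "jaw": 0.1}]}}

```text
clock: 9.1
position: [0.5833, 0.0601, 0.0592]
eef_rot: [2.207, 2.23, 0.004]
ft_force: [0.6, 0.8, -0.2]
opening: 0.0261
```

```bash
python3 st.py 581.5 60 59 0.01;python3 - <<'E'
from bench import *
from h import *
s=camera("side")["color"]
o=get_obs()["position"];u=o[2]-.0549
a=overlay(s,'side',(220,140,70,75,8),[(circ(o[0],o[1],u+z,.0135),(0,255,255)) for z in (0,)],None)
cv2.imwrite("pics/v9.png",a)
E
```

```text
t 9.1 pos [583.3  60.1  59.2] yaw 0.0105 z [ 0.0051 -0.0011 -1.    ] F [ 0.6  0.8 -0.2] open 26.1 q [-0.1   0.62  1.44 -0.    1.07 -0.11]
delta [-1.8 -0.1 -0.2]
dr [ 0.0011  0.0051 -0.0005]
```

View pics/v9.png

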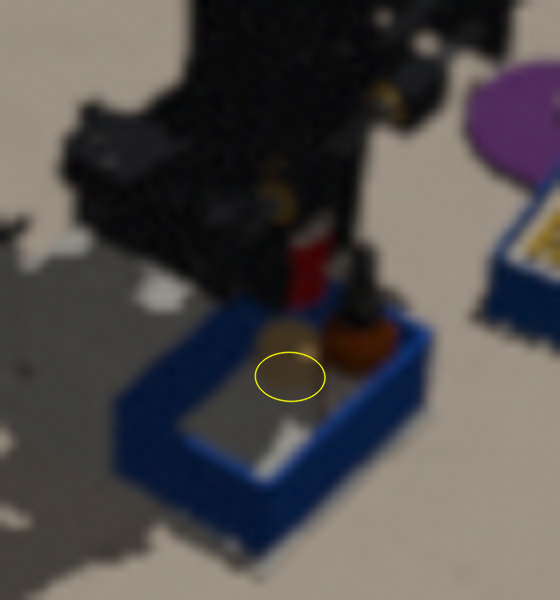

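Emit:
{"api": "move_arm", "payload": {"rows": [{"translation": [-2, 0, -2], "dr": [0.001, 0.006, 0], "jaw": 0.1}, {"translation": [0, 0, -0.5], "dr": [0, 0, 0], "jaw": 0.1}]}}

```text
clock: 9.35
position: [0.5834, 0.06, 0.0588]
eef_rot: [2.207, 2.23, 0.006]
ft_force: [-2.2, 0.8, 2.7]
opening: 0.0261
```

```bash
python3 st.py 581.5 60 59 0.01
```

```text
t 9.35 pos [583.4  60.   58.8] yaw 0.0103 z [ 5.6e-03 -4.0e-04 -1.0e+00] F [-2.2  0.8  2.7] open 26.1 q [-0.1   0.62  1.44  0.    1.07 -0.11]
delta [-1.9  0.   0.2]
dr [ 0.0004  0.0056 -0.0003]
```

Emit:
{"api": "move_arm", "payload": {"rows": [{"translation": [0, 0, 0], "dr": [0, 0, 0], "jaw": 0.33}, {"translation": [0, 0, 0], "dr": [0, 0, 0], "jaw": 0.4}, {"translation": [0, 0, 0], "dr": [0, 0, 0], "jaw": 0.55}, {"translation": [0, 0, 0], "dr": [0, 0, 0], "jaw": 0.7}, {"translation": [0, 0, 0], "dr": [0, 0, 0], "jaw": 0.7}]}}

```text
clock: 9.85
position: [0.5828, 0.06, 0.0576]
eef_rot: [2.208, 2.231, 0.004]
ft_force: [1.4, 0.1, 0.1]
opening: 0.0574
```

```bash
python3 st.py 581.5 60 200 0.01
```

```text
t 9.85 pos [582.8  60.   57.6] yaw 0.0102 z [ 3.4e-03 -2.0e-04 -1.0e+00] F [1.4 0.1 0.1] open 57.4 q [-0.1   0.62  1.44  0.    1.07 -0.11]
delta [ -1.3   0.  142.4]
dr [ 0.0002  0.0034 -0.0002]
```

Emit:
{"api": "move_arm", "payload": {"rows": [{"translation": [0, 0, 20], "dr": [0, 0, 0], "jaw": 0.7}, {"translation": [0, 0, 40], "dr": [0, 0, 0], "jaw": 0.7}, {"translation": [0, 0, 45], "dr": [0, 0, 0], "jaw": 1}, {"translation": [0, 0, 35], "dr": [0, 0, 0], "jaw": 1}, {"translation": [-10, 22, 10], "dr": [0, 0, 0.12], "jaw": 1}, {"translation": [-11, 24, 0], "dr": [0, 0, 0.13], "jaw": 1}, {"translation": [-11, 24, 0], "dr": [0, 0, 0.13], "jaw": 1}, {"translation": [-11, 24, 0], "dr": [0, 0, 0.13], "jaw": 1}, {"translation": [-11, 24, 0], "dr": [0, 0, 0.13], "jaw": 1}, {"translation": [-11, 24, 0], "dr": [0, 0, 0.13], "jaw": 1}, {"translation": [-11, 24, 0], "dr": [0, 0, 0.13], "jaw": 1}, {"translation": [-11, 24, 0], "dr": [0, 0, 0.13], "jaw": 1}, {"translation": [-11, 24, 0], "dr": [0, 0, 0.13], "jaw": 1}, {"translation": [-11, 24, 0], "dr": [0, 0, 0.13], "jaw": 1}, {"translation": [-11, 24, 0], "dr": [0, 0, 0.13], "jaw": 1}, {"translation": [-8, 15, 0], "dr": [0, 0, 0.07], "jaw": 1}]}}

```text
clock: 11.45
position: [0.4475, 0.345, 0.2123]
eef_rot: [0.022, 3.14, 0.002]
ft_force: [0.3, 0.3, -0.4]
opening: 0.088
```

```bash
python3 - <<'E'
from st import st
from bench import *
from h import *
st((445.5,348,55),1.58)
s=camera("side")["color"];t=camera("top")["color"]
cv2.imwrite("pics/s10.png",s);cv2.imwrite("pics/t10.png",t)
p=(.5497,.0437,.010)
a=overlay(s,'side',(205,140,75,75,6),[],None)
b=overlay(t,'top',(195,140,55,75,6),[],None)
b=overlay(t,'top',(220,140,55,75,6),[],None)
cv2.imwrite("pics/v10.png",np.hstack([a,b]))
E
```

```text
t 11.45 pos [447.5 345.  212.3] yaw 1.5568 z [ 0.0011  0.001  -1.    ] F [ 0.3  0.3 -0.4] open 88.0 q [ 0.45  0.43  1.3   0.    1.41 -1.11]
delta [  -2.     3.  -157.3]
dr [-0.001   0.0011  0.0232]
```

View pics/v10.png

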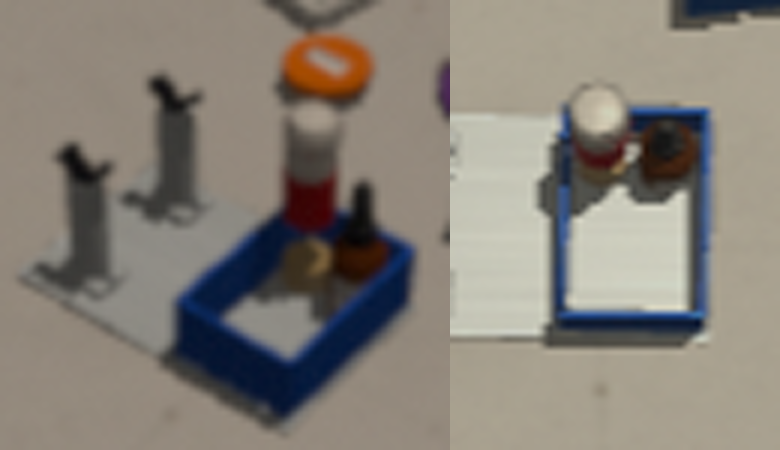

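View pics/t10.png

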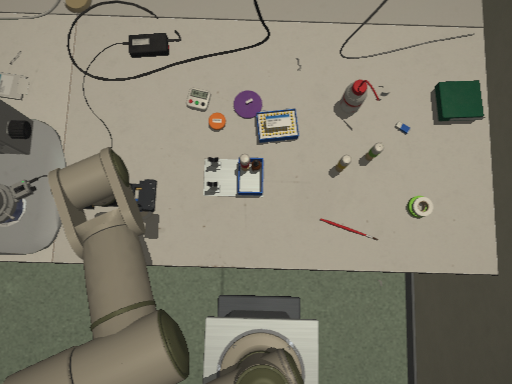

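View pics/s10.png

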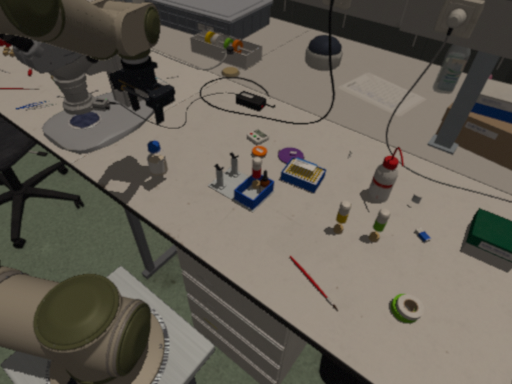

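```bash
python3 - <<'E'
from h import *
print('top plug',ray('top',px(220,140,6,149,109),.117))
print('side plug',ray('side',px(205,140,6,314,118),.117))
s=cv2.imread("pics/side0.png");t=cv2.imread("pics/top0.png")
Y=(0,255,255);G=(0,255,0)
L=lambda x,y,zs:[(circ(x,y,z,r),c) for z,r,c in zs]
s1=cv2.imread("pics/s10.png");t1=cv2.imread("pics/t10.png")
v=L(.583,.060,[(.004,.0135,Y),(.099,.0135,G),(.117,.011,Y)])
cl=caddylines((.5497,.0437,.01))[:2]
a=np.hstack([overlay(s1,'side',(205,140,75,75,6),v,None),overlay(t1,'top',(220,140,55,75,6),v+cl,None)])
cv2.imwrite("pics/v11.png",a)
b=L(.4455,.346,[(0,.028,Y),(.07,.028,G),(.111,.018,Y),(.09,.018,Y)])
a=np.hstack([overlay(s,'side',(135,130,45,55,10),b,None),overlay(t,'top',(120,185,35,55,10),b,None)])
cv2.imwrite("pics/v12.png",a)
E
```

```text
top plug [0.58235917 0.06104844 0.117     ]
side plug [0.5812034 0.0586352 0.117    ]
```

View pics/v11.png

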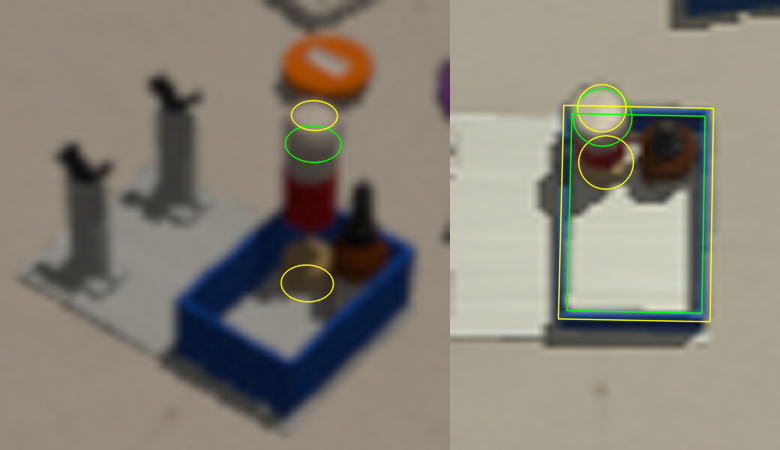

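View pics/v12.png

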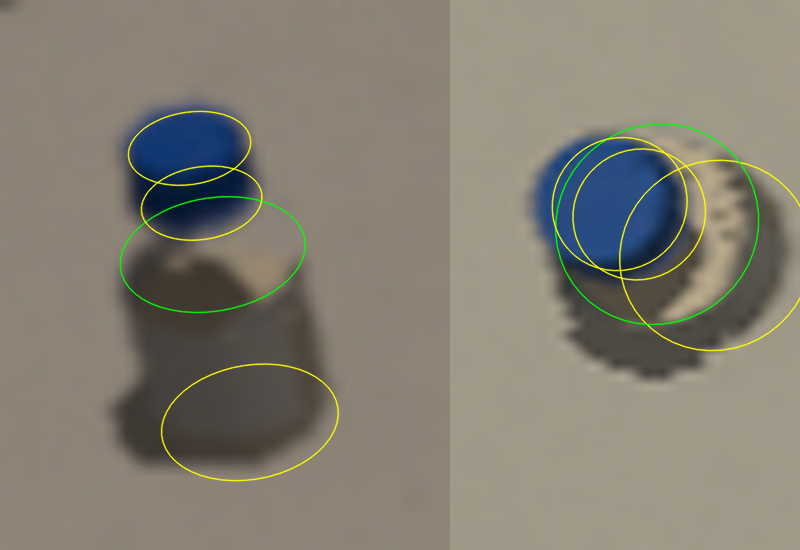

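Emit:
{"api": "move_arm", "payload": {"rows": [{"translation": [-2, 3, -30], "dr": [0, 0, 0.023], "jaw": 1}, {"translation": [0, 0, -30], "dr": [0, 0, 0], "jaw": 1}, {"translation": [0, 0, -25], "dr": [0, 0, 0], "jaw": 1}, {"translation": [0, 0, 0], "dr": [0, 0, 0], "jaw": 1}]}}

```text
clock: 11.95
position: [0.4468, 0.346, 0.1256]
eef_rot: [0.002, 3.137, 0.002]
ft_force: [0.2, 1.2, 0.4]
opening: 0.0879
```

```bash
python3 st.py 445.5 348 51 1.58
```

```text
t 11.95 pos [446.8 346.  125.6] yaw 1.5694 z [ 0.0042  0.0015 -1.    ] F [0.2 1.2 0.4] open 87.9 q [ 0.45  0.51  1.43 -0.    1.2  -1.12]
delta [ -1.3   2.  -74.6]
dr [-0.0015  0.0042  0.0106]
```

Emit:
{"api": "move_arm", "payload": {"rows": [{"translation": [-1, 3, -20], "dr": [0, 0.004, 0.01], "jaw": 1}, {"translation": [0, 0, -20], "dr": [0, 0, 0], "jaw": 1}, {"translation": [0, 0, -15], "dr": [0, 0, 0], "jaw": 1}, {"translation": [0, 0, 0], "dr": [0, 0, 0], "jaw": 1}]}}

```text
clock: 12.35
position: [0.4494, 0.3475, 0.0735]
eef_rot: [-0.001, 3.136, 0.005]
ft_force: [-0.6, -0.5, 0.2]
opening: 0.0878
```

```bash
python3 - <<'E'
from st import st
from bench import *
from h import *
st((445.5,348,51),1.58)
s=camera("side")["color"]
cv2.imwrite("pics/s13.png",s)
a=overlay(s,'side',(110,100,80,90,6),[],None)
cv2.imwrite("pics/v13.png",a)
E
```

```text
t 12.35 pos [449.4 347.5  73.5] yaw 1.5715 z [ 0.0055  0.0034 -1.    ] F [-0.6 -0.5  0.2] open 87.8 q [ 0.45  0.58  1.48  0.    1.07 -1.12]
delta [ -3.9   0.5 -22.5]
dr [-0.0034  0.0055  0.0085]
```

View pics/v13.png

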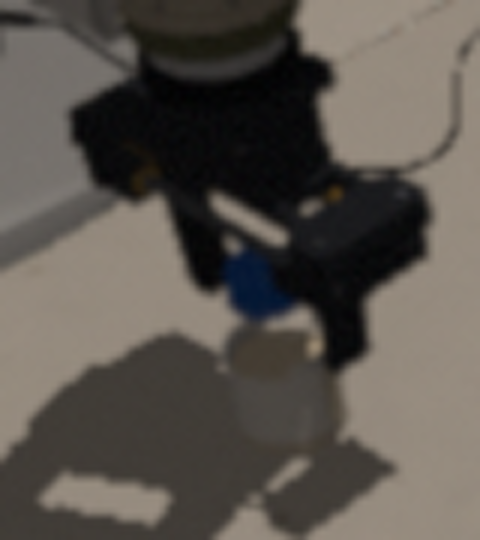

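Emit:
{"api": "move_arm", "payload": {"rows": [{"translation": [-4, 0, -12], "dr": [-0.003, 0.006, 0.008], "jaw": 1}, {"translation": [-1, 0, -10], "dr": [0, 0.002, 0], "jaw": 1}, {"translation": [0, 0, 0], "dr": [0, 0, 0], "jaw": 1}]}}

```text
clock: 12.7
position: [0.4462, 0.3479, 0.054]
eef_rot: [-0.012, 3.138, 0.005]
ft_force: [0.5, 0.1, -0.4]
opening: 0.088
```

```bash
python3 st.py 445.5 348 51 1.58
```

```text
t 12.7 pos [446.2 347.9  54. ] yaw 1.5787 z [ 0.0032  0.0031 -1.    ] F [ 0.5  0.1 -0.4] open 88.0 q [ 0.45  0.6   1.51  0.    1.03 -1.13]
delta [-0.7  0.1 -3. ]
dr [-0.0031  0.0032  0.0013]
```

Emit:
{"api": "move_arm", "payload": {"rows": [{"translation": [-1, 0, -4], "dr": [-0.003, 0.003, 0], "jaw": 0.7}, {"translation": [0, 0, 0], "dr": [0, 0, 0], "jaw": 0.6}, {"translation": [0, 0, 0], "dr": [0, 0, 0], "jaw": 0.4}, {"translation": [0, 0, 0], "dr": [0, 0, 0], "jaw": 0.4}, {"translation": [0, 0, 0], "dr": [0, 0, 0], "jaw": 0.4}, {"translation": [0, 0, 0], "dr": [0, 0, 0], "jaw": 0.4}, {"translation": [0, 0, 0], "dr": [0, 0, 0], "jaw": 0.4}]}}

```text
clock: 13.4
position: [0.4456, 0.3485, 0.0506]
eef_rot: [-0.012, 3.14, 0.002]
ft_force: [0.2, 0.6, 0.2]
opening: 0.0554
```

```bash
python3 st.py 445.5 348 51 1.58
```

```text
t 13.4 pos [445.6 348.5  50.6] yaw 1.5787 z [ 0.0016  0.0012 -1.    ] F [0.2 0.6 0.2] open 55.4 q [ 0.45  0.61  1.51  0.    1.02 -1.12]
delta [-0.1 -0.5  0.4]
dr [-0.0012  0.0016  0.0013]
```

Emit:
{"api": "move_arm", "payload": {"rows": [{"translation": [0, 0, 5], "dr": [0, 0, 0], "jaw": 0.3}, {"translation": [0, 0, 10], "dr": [0, 0, 0], "jaw": 0.3}, {"translation": [0, 0, 20], "dr": [0, 0, 0], "jaw": 0.3}, {"translation": [0, 0, 20], "dr": [0, 0, 0], "jaw": 0.3}, {"translation": [0, 0, 20], "dr": [0, 0, 0], "jaw": 0.3}]}}

```text
clock: 13.9
position: [0.4437, 0.3471, 0.1273]
eef_rot: [0.012, -3.136, 0.004]
ft_force: [0.1, -0.1, -1.4]
opening: 0.0555
```

```bash
python3 - <<'E'
from st import st
from bench import *
from h import *
tg=cad((.5497,.0437,.010),[(-18.5,0,4)])[0]*1000
st((tg[0],tg[1],170),1.58)
s=camera("side")["color"]
cv2.imwrite("pics/s14.png",s)
a=overlay(s,'side',(110,80,80,90,6),[],None)
cv2.imwrite("pics/v14.png",a)
E
```

```text
t 13.9 pos [443.7 347.1 127.3] yaw 1.5784 z [-0.0053 -0.0028 -1.    ] F [ 0.1 -0.1 -1.4] open 55.5 q [ 0.45  0.51  1.43 -0.    1.21 -1.12]
delta [  87.5 -303.6   42.7]
dr [ 0.0028 -0.0053  0.0016]
```

View pics/v14.png

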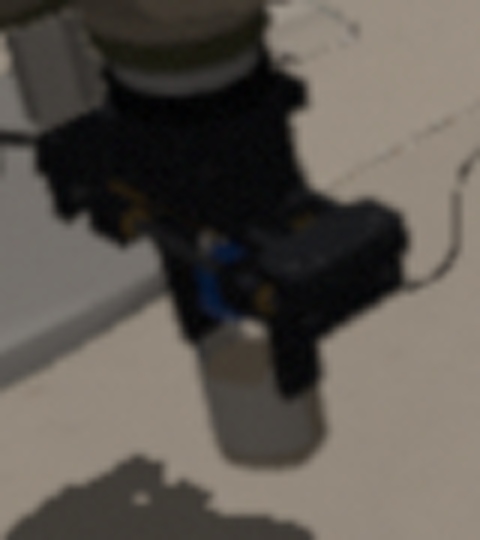

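Emit:
{"api": "move_arm", "payload": {"rows": [{"translation": [0, 0, 25], "dr": [0, 0, 0], "jaw": 0.3}, {"translation": [2, -8, 20], "dr": [0, 0, 0], "jaw": 0.3}, {"translation": [7, -25, 5], "dr": [0, 0, 0], "jaw": 0.3}, {"translation": [9, -32, 0], "dr": [0, 0, 0], "jaw": 0.3}, {"translation": [9, -32, 0], "dr": [0, 0, 0], "jaw": 0.3}, {"translation": [9, -32, 0], "dr": [0, 0, 0], "jaw": 0.3}, {"translation": [9, -32, 0], "dr": [0, 0, 0], "jaw": 0.3}, {"translation": [9, -32, 0], "dr": [0, 0, 0], "jaw": 0.3}, {"translation": [9, -32, 0], "dr": [0, 0, 0], "jaw": 0.3}, {"translation": [9, -32, 0], "dr": [0, 0, 0], "jaw": 0.3}, {"translation": [7, -22, 0], "dr": [0, 0, 0], "jaw": 0.3}, {"translation": [3, -8, 0], "dr": [0, 0, 0], "jaw": 0.3}, {"translation": [0, 0, 0], "dr": [0, 0, 0], "jaw": 0.3}]}}

```text
clock: 15.25
position: [0.5263, 0.0494, 0.1849]
eef_rot: [-0.015, 3.138, 0.0]
ft_force: [0.2, 0.3, -1.7]
opening: 0.0556
```

```bash
python3 st.py 531.2 43.5 130 1.58
```

```text
t 15.25 pos [526.3  49.4 184.9] yaw 1.5805 z [ 3.1e-03  2.0e-04 -1.0e+00] F [ 0.2  0.3 -1.7] open 55.6 q [-0.13  0.39  1.45  0.    1.3  -1.71]
delta [  4.9  -5.9 -54.9]
dr [-0.0002  0.0031 -0.0005]
```

Emit:
{"api": "move_arm", "payload": {"rows": [{"translation": [5, -6, -20], "dr": [0, 0.003, 0], "jaw": 0.3}, {"translation": [2, -2, -20], "dr": [0, 0, 0], "jaw": 0.3}, {"translation": [0, 0, -12], "dr": [0, 0, 0], "jaw": 0.3}, {"translation": [0, 0, 0], "dr": [0, 0, 0], "jaw": 0.3}]}}

```text
clock: 15.65
position: [0.5322, 0.0455, 0.1319]
eef_rot: [-0.02, 3.141, 0.002]
ft_force: [0.2, -0.5, -2.1]
opening: 0.0556
```

```bash
python3 - <<'E'
from st import st
from bench import *
from h import *
st((531.2,43.5,110),1.58)
s=camera("side")["color"]
cv2.imwrite("pics/s15.png",s)
o=get_obs()["position"];u=o[2]-.0506
v=[(circ(o[0],o[1],u,.028),(0,255,255))]
a=overlay(s,'side',(205,115,75,95,6),v+caddylines((.5497,.0437,.01))[1:2],None)
cv2.imwrite("pics/v15.png",a)
E
```

```text
t 15.65 pos [532.2  45.5 131.9] yaw 1.5836 z [ 8.0e-04  1.3e-03 -1.0e+00] F [ 0.2 -0.5 -2.1] open 55.6 q [-0.14  0.46  1.51  0.    1.17 -1.72]
delta [ -1.   -2.  -21.9]
dr [-0.0013  0.0008 -0.0036]
```

View pics/v15.png

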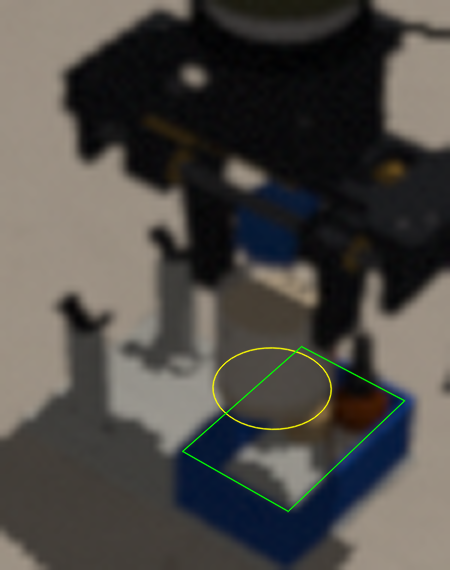

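Emit:
{"api": "move_arm", "payload": {"rows": [{"translation": [0, -3, -8], "dr": [-0.001, 0, -0.003], "jaw": 0.3}, {"translation": [0, 0, -10], "dr": [0, 0, 0], "jaw": 0.3}, {"translation": [0, 0, 0], "dr": [0, 0, 0], "jaw": 0.3}]}}

```text
clock: 16.0
position: [0.5329, 0.0437, 0.115]
eef_rot: [-0.018, 3.137, -0.0]
ft_force: [-0.8, -0.3, -2.5]
opening: 0.0557
```

```bash
python3 - <<'E'
from st import st
from bench import *
from h import *
st((532.7,43.5,110),1.58)
s=camera("side")["color"]
cv2.imwrite("pics/s16.png",s)
o=get_obs()["position"];u=o[2]-.0506
v=[(circ(o[0],o[1],u,.028),(0,255,255))]
a=overlay(s,'side',(215,145,65,70,8),v,None)
cv2.imwrite("pics/v16.png",a)
E
```

```text
t 16.0 pos [532.9  43.7 115. ] yaw 1.5824 z [ 5.e-03 -1.e-04 -1.e+00] F [-0.8 -0.3 -2.5] open 55.7 q [-0.14  0.48  1.53  0.    1.13 -1.72]
delta [-0.2 -0.2 -5. ]
dr [ 0.0002  0.005  -0.0024]
```

View pics/v16.png

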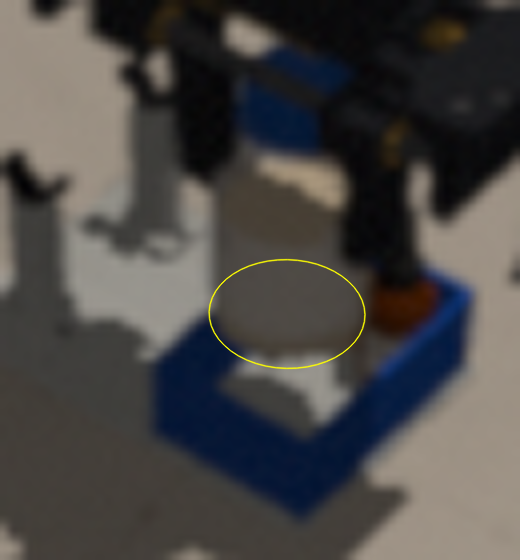

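Emit:
{"api": "move_arm", "payload": {"rows": [{"translation": [0, -1.5, -8], "dr": [0, 0.005, -0.002], "jaw": 0.3}, {"translation": [0, 0, -5], "dr": [0, 0, 0], "jaw": 0.3}, {"translation": [0, 0, 0], "dr": [0, 0, 0], "jaw": 0.3}]}}

```text
clock: 16.35
position: [0.5335, 0.042, 0.1021]
eef_rot: [-0.015, 3.14, -0.001]
ft_force: [0.6, -0.2, -2.7]
opening: 0.0553
```

```bash
python3 - <<'E'
from st import st
from bench import *
from h import *
st((532.7,42.5,98),1.58)
s=camera("side")["color"]
cv2.imwrite("pics/s17.png",s)
o=get_obs()["position"];u=o[2]-.0506
v=[(circ(o[0],o[1],u,.028),(0,255,255))]
a=overlay(s,'side',(230,155,50,55,11),v+caddylines((.551,.042,.0115))[1:2],None)
cv2.imwrite("pics/v17.png",a)
E
```

```text
t 16.35 pos [533.5  42.  102.1] yaw 1.5801 z [ 1.6e-03 -4.0e-04 -1.0e+00] F [ 0.6 -0.2 -2.7] open 55.3 q [-0.14  0.5   1.54 -0.    1.1  -1.72]
delta [-0.8  0.5 -4.1]
dr [ 0.0004  0.0016 -0.0001]
```

View pics/v17.png

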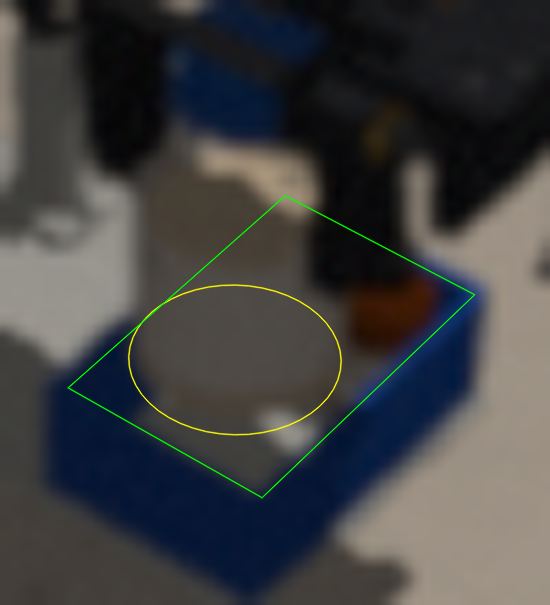

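Emit:
{"api": "move_arm", "payload": {"rows": [{"translation": [-1, 0, -6], "dr": [0, 0.001, 0], "jaw": 0.3}, {"translation": [0, 0, -6], "dr": [0, 0, 0], "jaw": 0.3}, {"translation": [0, 0, -4], "dr": [0, 0, 0], "jaw": 0.3}]}}

```text
clock: 16.7
position: [0.5329, 0.0419, 0.0858]
eef_rot: [-0.014, 3.139, -0.001]
ft_force: [0.4, -0.3, -2.3]
opening: 0.0556
```

```bash
python3 st.py 532.7 42.5 54.6 1.58
```

```text
t 16.7 pos [532.9  41.9  85.8] yaw 1.58 z [ 2.5e-03 -7.0e-04 -1.0e+00] F [ 0.4 -0.3 -2.3] open 55.6 q [-0.14  0.52  1.57 -0.    1.06 -1.72]
delta [ -0.2   0.6 -31.2]
dr [0.0007 0.0025 0.    ]
```

Emit:
{"api": "move_arm", "payload": {"rows": [{"translation": [0, 0.5, -8], "dr": [0, 0.002, 0], "jaw": 0.3}, {"translation": [0, 0, -8], "dr": [0, 0, 0], "jaw": 0.3}, {"translation": [0, 0, -7], "dr": [0, 0, 0], "jaw": 0.3}, {"translation": [0, 0, 0], "dr": [0, 0, 0], "jaw": 0.3}]}}

```text
clock: 17.1
position: [0.5324, 0.0425, 0.0598]
eef_rot: [0.014, -3.14, 0.001]
ft_force: [0.1, 0.4, -2.7]
opening: 0.0556
```

```bash
python3 - <<'E'
from st import st
from bench import *
from h import *
st((532.7,42.5,54.6),1.58)
s=camera("side")["color"]
cv2.imwrite("pics/s18.png",s)
o=get_obs()["position"];u=o[2]-.0506
v=[(circ(o[0],o[1],u,.028),(0,255,255))]
a=overlay(s,'side',(215,145,65,70,8),[],None)
cv2.imwrite("pics/v18.png",a)
E
```

```text
t 17.1 pos [532.4  42.5  59.8] yaw 1.58 z [-1.5e-03 -5.0e-04 -1.0e+00] F [ 0.1  0.4 -2.7] open 55.6 q [-0.14  0.55  1.59 -0.    1.   -1.72]
delta [ 0.3  0.  -5.2]
dr [ 0.0005 -0.0015 -0.    ]
```

View pics/v18.png

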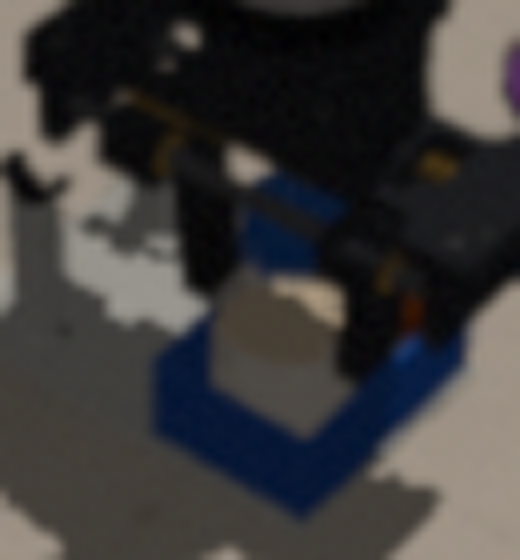

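Emit:
{"api": "move_arm", "payload": {"rows": [{"translation": [0, 0, -3], "dr": [0, 0, 0], "jaw": 0.3}, {"translation": [0, 0, -2], "dr": [0, 0, 0], "jaw": 0.3}]}}

```text
clock: 17.35
position: [0.533, 0.0424, 0.0554]
eef_rot: [-0.015, 3.141, -0.001]
ft_force: [1.0, -0.5, -2.4]
opening: 0.0554
```

```bash
python3 st.py 532.7 42.5 54.6 1.58
```

```text
t 17.35 pos [533.   42.4  55.4] yaw 1.5801 z [ 4.e-04 -8.e-04 -1.e+00] F [ 1.  -0.5 -2.4] open 55.4 q [-0.14  0.56  1.59 -0.    0.99 -1.72]
delta [-0.3  0.1 -0.8]
dr [ 0.0008  0.0004 -0.0001]
```

Emit:
{"api": "move_arm", "payload": {"rows": [{"translation": [0, 0, -1.5], "dr": [0, 0, 0], "jaw": 0.3}, {"translation": [0, 0, 0], "dr": [0, 0, 0], "jaw": 0.3}]}}

```text
clock: 17.55
position: [0.5334, 0.0425, 0.0548]
eef_rot: [-0.015, 3.139, -0.001]
ft_force: [0.6, -0.7, -1.9]
opening: 0.0555
```

```bash
python3 st.py 532.7 42.5 54.6 1.58
```

```text
t 17.55 pos [533.4  42.5  54.8] yaw 1.5801 z [ 2.1e-03 -9.0e-04 -1.0e+00] F [ 0.6 -0.7 -1.9] open 55.5 q [-0.14  0.56  1.59 -0.    0.98 -1.72]
delta [-0.7  0.  -0.2]
dr [ 0.0009  0.0021 -0.0001]
```

Emit:
{"api": "move_arm", "payload": {"rows": [{"translation": [-0.7, 0, -2], "dr": [0, 0.002, 0], "jaw": 0.3}, {"translation": [0, 0, 0], "dr": [0, 0, 0], "jaw": 0.3}]}}

```text
clock: 17.75
position: [0.534, 0.0426, 0.0549]
eef_rot: [-0.015, 3.137, -0.002]
ft_force: [1.2, 0.3, -2.6]
opening: 0.0556
```

```bash
python3 st.py 532.7 42.5 54.6 1.58
```

```text
t 17.75 pos [534.   42.6  54.9] yaw 1.5804 z [ 0.0047 -0.0012 -1.    ] F [ 1.2  0.3 -2.6] open 55.6 q [-0.14  0.56  1.59 -0.    0.98 -1.72]
delta [-1.3 -0.1 -0.3]
dr [ 0.0012  0.0047 -0.0004]
```

Emit:
{"api": "move_arm", "payload": {"rows": [{"translation": [-2, 0, -3], "dr": [0.001, 0.006, 0], "jaw": 0.3}, {"translation": [0, 0, 0], "dr": [0, 0, 0], "jaw": 0.3}]}}

```text
clock: 17.95
position: [0.5344, 0.0429, 0.0547]
eef_rot: [-0.015, 3.135, -0.0]
ft_force: [0.9, -0.6, -1.0]
opening: 0.0557
```

```bash
python3 st.py 532.7 42.5 54.6 1.58
```

```text
t 17.95 pos [534.4  42.9  54.7] yaw 1.5803 z [ 6.6e-03 -2.0e-04 -1.0e+00] F [ 0.9 -0.6 -1. ] open 55.7 q [-0.14  0.56  1.6   0.    0.98 -1.72]
delta [-1.7 -0.4 -0.1]
dr [ 0.0002  0.0066 -0.0003]
```

Emit:
{"api": "move_arm", "payload": {"rows": [{"translation": [-2, 0, -2.5], "dr": [0, 0.005, 0], "jaw": 0.3}, {"translation": [0, 0, -0.5], "dr": [0, 0, 0], "jaw": 0.3}]}}

```text
clock: 18.15
position: [0.5346, 0.0429, 0.0543]
eef_rot: [-0.015, 3.133, -0.001]
ft_force: [-2.9, -1.0, 1.0]
opening: 0.0552
```

```bash
python3 st.py 532.7 42.5 54.6 1.58
```

```text
t 18.15 pos [534.6  42.9  54.3] yaw 1.5804 z [ 8.4e-03 -7.0e-04 -1.0e+00] F [-2.9 -1.   1. ] open 55.2 q [-0.14  0.56  1.6   0.    0.97 -1.72]
delta [-1.9 -0.4  0.3]
dr [ 0.0007  0.0084 -0.0004]
```

Emit:
{"api": "move_arm", "payload": {"rows": [{"translation": [0, 0, 0], "dr": [0, 0, 0], "jaw": 0.66}, {"translation": [0, 0, 0], "dr": [0, 0, 0], "jaw": 0.75}, {"translation": [0, 0, 0], "dr": [0, 0, 0], "jaw": 0.9}, {"translation": [0, 0, 0], "dr": [0, 0, 0], "jaw": 0.9}, {"translation": [0, 0, 0], "dr": [0, 0, 0], "jaw": 0.9}]}}

```text
clock: 18.65
position: [0.5341, 0.0427, 0.0531]
eef_rot: [-0.015, 3.135, -0.001]
ft_force: [-0.3, -0.2, 0.9]
opening: 0.0794
```

```bash
python3 st.py 532.7 42.5 200 1.58
```

```text
t 18.65 pos [534.1  42.7  53.1] yaw 1.5801 z [ 6.6e-03 -6.0e-04 -1.0e+00] F [-0.3 -0.2  0.9] open 79.4 q [-0.14  0.56  1.6   0.    0.97 -1.72]
delta [ -1.4  -0.2 146.9]
dr [ 0.0006  0.0066 -0.0001]
```

Emit:
{"api": "move_arm", "payload": {"rows": [{"translation": [0, 0, 15], "dr": [0, 0.003, 0], "jaw": 0.9}, {"translation": [0, 0, 35], "dr": [0, 0, 0], "jaw": 0.9}, {"translation": [0, 0, 45], "dr": [0, 0, 0], "jaw": 0.9}, {"translation": [0, 0, 40], "dr": [0, 0, 0], "jaw": 0.9}, {"translation": [-8, -18, 5], "dr": [0, 0, -0.12], "jaw": 0.9}, {"translation": [-8, -20, 0], "dr": [0, 0, -0.135], "jaw": 0.6}, {"translation": [-8, -20, 0], "dr": [0, 0, -0.135], "jaw": 0.6}, {"translation": [-8, -20, 0], "dr": [0, 0, -0.135], "jaw": 0.6}, {"translation": [-8, -20, 0], "dr": [0, 0, -0.135], "jaw": 0.6}, {"translation": [-9, -20, 0], "dr": [0, 0, -0.135], "jaw": 0.6}, {"translation": [-9, -20, 0], "dr": [0, 0, -0.135], "jaw": 0.6}, {"translation": [-9, -20, 0], "dr": [0, 0, -0.135], "jaw": 0.6}, {"translation": [-9, -20, 0], "dr": [0, 0, -0.135], "jaw": 0.6}, {"translation": [-9, -20, 0], "dr": [0, 0, -0.135], "jaw": 0.6}, {"translation": [-9, -20, 0], "dr": [0, 0, -0.135], "jaw": 0.6}, {"translation": [-9, -20, 0], "dr": [0, 0, -0.135], "jaw": 0.6}, {"translation": [-9, -20, 0], "dr": [0, 0, -0.135], "jaw": 0.6}, {"translation": [-8, -15, 0], "dr": [0, 0, -0.1], "jaw": 0.6}]}}

```text
clock: 20.45
position: [0.4069, -0.2386, 0.1976]
eef_rot: [2.556, 1.823, -0.002]
ft_force: [0.5, 0.4, 0.5]
opening: 0.0528
```

```bash
python3 - <<'E'
from st import st
from bench import *
from h import *
st((411.6,-231.8,40),-.312)
s=camera("side")["color"];t=camera("top")["color"]
cv2.imwrite("pics/s19.png",s);cv2.imwrite("pics/t19.png",t)
a=overlay(s,'side',(205,130,75,80,6),[],None)
b=overlay(t,'top',(195,140,80,80,6),caddylines((.5497,.0437,.01)),None)
cv2.imwrite("pics/v19.png",np.hstack([a,b])[:,:900])
E
```

```text
t 20.45 pos [ 406.9 -238.6  197.6] yaw -0.3318 z [ 1.e-04 -2.e-03 -1.e+00] F [0.5 0.4 0.5] open 52.8 q [-0.78  0.28  1.58 -0.    1.28 -0.45]
delta [   4.7    6.8 -157.6]
dr [0.002  0.0001 0.0198]
```

View pics/v19.png

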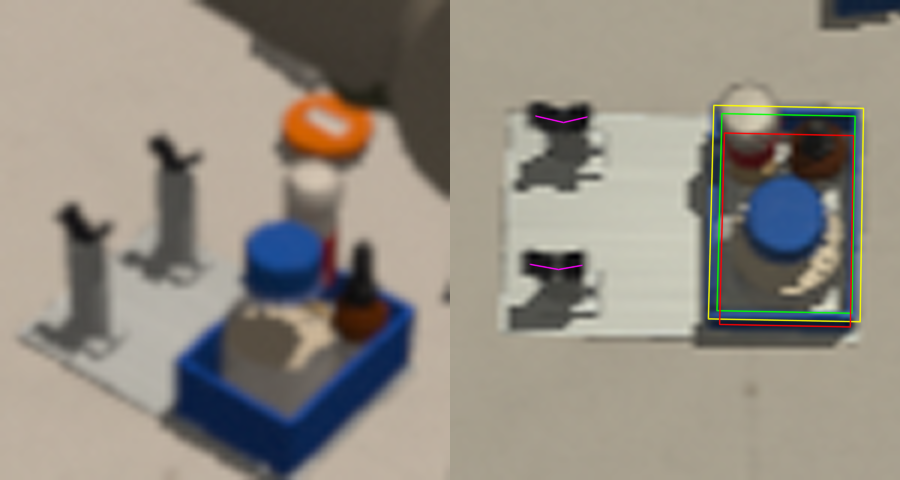

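View pics/s19.png

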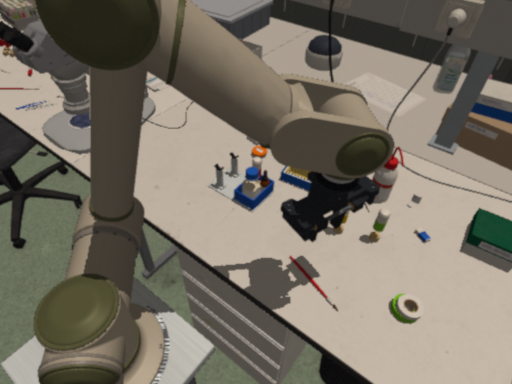

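Emit:
{"api": "move_arm", "payload": {"rows": [{"translation": [3, 4, -30], "dr": [0.002, 0, 0.02], "jaw": 0.5}, {"translation": [2, 4, -35], "dr": [0, 0, 0], "jaw": 0.5}, {"translation": [0, 0, -35], "dr": [0, 0, 0], "jaw": 0.5}, {"translation": [0, 0, -30], "dr": [0, 0, 0], "jaw": 0.5}, {"translation": [0, 0, 0], "dr": [0, 0, 0], "jaw": 0.5}]}}

```text
clock: 21.05
position: [0.4133, -0.2281, 0.0649]
eef_rot: [2.52, 1.869, 0.003]
ft_force: [-0.2, -0.6, -0.2]
opening: 0.0442
```

```bash
python3 - <<'E'
from st import st
from bench import *
from h import *
st((411.6,-231.8,30),-.312)
s=camera("side")["color"]
cv2.imwrite("pics/s20.png",s)
o=get_obs()["position"]
p=np.array([.407,-.246,.0045]);d=np.array([.307,.952,0])
a=overlay(s,'side',(265,220,80,95,6),[(np.array([p-d*.089,p+d*.089]),(0,255,255)),(circ(p[0]+d[0]*.015,p[1]+d[1]*.015,.0045,.003),(0,255,0))],None)
cv2.imwrite("pics/v20.png",a)
E
```

```text
t 21.05 pos [ 413.3 -228.1   64.9] yaw -0.2944 z [ 0.004  -0.0024 -1.    ] F [-0.2 -0.6 -0.2] open 44.2 q [-0.76  0.46  1.76  0.    0.91 -0.46]
delta [ -1.7  -3.7 -34.9]
dr [ 0.0025  0.0039 -0.0176]
```

View pics/v20.png

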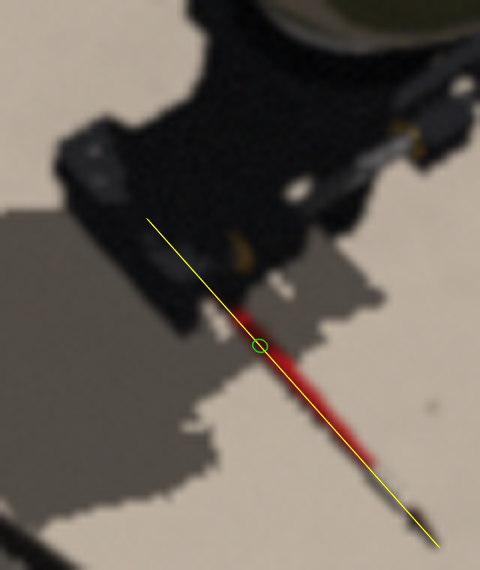

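Emit:
{"api": "move_arm", "payload": {"rows": [{"translation": [-1, -3, -20], "dr": [0.002, 0.004, -0.018], "jaw": 0.5}, {"translation": [-1, -1, -18], "dr": [0, 0, 0], "jaw": 0.5}, {"translation": [0, 0, -10], "dr": [0, 0, 0], "jaw": 0.5}, {"translation": [0, 0, 0], "dr": [0, 0, 0], "jaw": 0.5}]}}

```text
clock: 21.5
position: [0.4157, -0.234, 0.0233]
eef_rot: [2.524, 1.848, 0.004]
ft_force: [-0.4, 0.4, -0.3]
opening: 0.044
```

```bash
python3 st.py 412 -231.5 1.5 -.312
```

```text
t 21.5 pos [ 415.7 -234.    23.3] yaw -0.3067 z [ 0.0097 -0.0094 -0.9999] F [-0.4  0.4 -0.3] open 44.0 q [-0.76  0.54  1.79 -0.    0.79 -0.45]
delta [ -3.7   2.5 -21.8]
dr [ 0.0094  0.0096 -0.0053]
```

Emit:
{"api": "move_arm", "payload": {"rows": [{"translation": [-3, 2, -8], "dr": [0.008, 0.008, -0.005], "jaw": 0.5}, {"translation": [-1, 1, -7], "dr": [0.002, 0.003, 0], "jaw": 0.5}, {"translation": [0, 0, 0], "dr": [0, 0, 0], "jaw": 0.5}]}}

```text
clock: 21.8
position: [0.4126, -0.2313, 0.0098]
eef_rot: [2.537, 1.85, -0.0]
ft_force: [-0.7, -0.6, -0.5]
opening: 0.044
```

```bash
python3 - <<'E'
from st import st
from bench import *
from h import *
st((412,-231.5,1.5),-.312)
s=camera("side")["color"]
a=overlay(s,'side',(265,220,80,95,6),[],None)
cv2.imwrite("pics/v21.png",a)
E
```

```text
t 21.8 pos [ 412.6 -231.3    9.8] yaw -0.3109 z [ 9.0e-04 -1.6e-03 -1.0e+00] F [-0.7 -0.6 -0.5] open 44.0 q [-0.76  0.57  1.81 -0.    0.77 -0.45]
delta [-0.6 -0.2 -8.3]
dr [ 0.0016  0.0009 -0.0011]
```

View pics/v21.png

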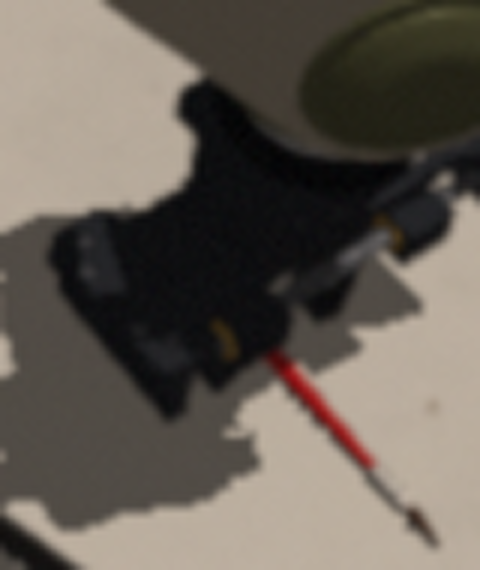

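Emit:
{"api": "move_arm", "payload": {"rows": [{"translation": [0, 0, -5], "dr": [0.001, 0.001, 0], "jaw": 0.5}, {"translation": [0, 0, -3], "dr": [0, 0, 0], "jaw": 0.5}, {"translation": [0, 0, 0], "dr": [0, 0, 0], "jaw": 0.5}]}}

```text
clock: 22.15
position: [0.413, -0.2317, 0.0019]
eef_rot: [2.537, 1.85, -0.0]
ft_force: [-0.0, -0.2, 0.2]
opening: 0.0441
```

```bash
python3 st.py 412 -231.5 1.5 -.312
```

```text
t 22.15 pos [ 413.  -231.7    1.9] yaw -0.3108 z [ 0.0011 -0.0016 -1.    ] F [-0.  -0.2  0.2] open 44.1 q [-0.76  0.58  1.81 -0.    0.75 -0.45]
delta [-1.   0.2 -0.4]
dr [ 0.0016  0.0011 -0.0012]
```

Close.

Emit:
{"api": "move_arm", "payload": {"rows": [{"translation": [0, 0, 0], "dr": [0, 0, 0], "jaw": 0.3}, {"translation": [0, 0, 0], "dr": [0, 0, 0], "jaw": 0.15}, {"translation": [0, 0, 0], "dr": [0, 0, 0], "jaw": 0}, {"translation": [0, 0, 0], "dr": [0, 0, 0], "jaw": 0}, {"translation": [0, 0, 0], "dr": [0, 0, 0], "jaw": 0}, {"translation": [0, 0, 0], "dr": [0, 0, 0], "jaw": 0}, {"translation": [0, 0, 0], "dr": [0, 0, 0], "jaw": 0}, {"translation": [0, 0, 0], "dr": [0, 0, 0], "jaw": 0}]}}

```text
clock: 22.95
position: [0.4131, -0.2318, 0.0021]
eef_rot: [2.537, 1.85, -0.0]
ft_force: [-0.4, 0.8, -1.0]
opening: 0.0073
```

```bash
python3 st.py 412 -231.5 1.5 -.312
```

```text
t 22.95 pos [ 413.1 -231.8    2.1] yaw -0.3108 z [ 0.0013 -0.0019 -1.    ] F [-0.4  0.8 -1. ] open 7.3 q [-0.76  0.58  1.81 -0.    0.75 -0.45]
delta [-1.1  0.3 -0.6]
dr [ 0.0019  0.0013 -0.0012]
```

Emit:
{"api": "move_arm", "payload": {"rows": [{"translation": [0, 0, 10], "dr": [0, 0, 0], "jaw": 0}, {"translation": [0, 0, 30], "dr": [0, 0, 0], "jaw": 0}, {"translation": [0, 0, 40], "dr": [0, 0, 0], "jaw": 0}, {"translation": [0, 0, 40], "dr": [0, 0, 0], "jaw": 0}, {"translation": [0, 0, 0], "dr": [0, 0, 0], "jaw": 0}]}}

```text
clock: 23.45
position: [0.4122, -0.231, 0.1285]
eef_rot: [2.538, 1.85, -0.0]
ft_force: [0.1, -0.1, -0.4]
opening: 0.0071
```

```bash
python3 - <<'E'
from st import st
from bench import *
from h import *
tg=cad((.5497,.0437,.010),[(10,105,77)])[0]*1000
st((tg[0],tg[1],180),-1.56)
s=camera("side")["color"]
cv2.imwrite("pics/s22.png",s)
a=overlay(s,'side',(250,150,100,120,5),[],None)
cv2.imwrite("pics/v22.png",a)
E
```

```text
t 23.45 pos [ 412.2 -231.   128.5] yaw -0.3109 z [ 1.e-04 -7.e-04 -1.e+00] F [ 0.1 -0.1 -0.4] open 7.1 q [-0.76  0.37  1.68 -0.    1.09 -0.45]
delta [146.4 379.8  51.5]
dr [ 7.0000e-04 -3.0000e-04 -1.2491e+00]
```

View pics/v22.png

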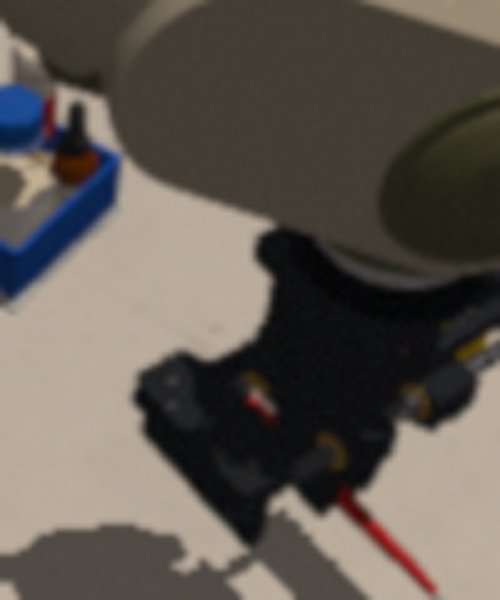

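Emit:
{"api": "move_arm", "payload": {"rows": [{"translation": [0, 0, 30], "dr": [0, 0, 0], "jaw": 0}, {"translation": [0, 0, 28], "dr": [0, 0, 0], "jaw": 0}, {"translation": [10, 25, 5], "dr": [0, 0, -0.08], "jaw": 0}, {"translation": [13, 34, 0], "dr": [0, 0, -0.11], "jaw": 0}, {"translation": [13, 35, 0], "dr": [0, 0, -0.115], "jaw": 0}, {"translation": [13, 35, 0], "dr": [0, 0, -0.115], "jaw": 0}, {"translation": [13, 35, 0], "dr": [0, 0, -0.115], "jaw": 0}, {"translation": [13, 35, 0], "dr": [0, 0, -0.115], "jaw": 0}, {"translation": [13, 35, 0], "dr": [0, 0, -0.115], "jaw": 0}, {"translation": [13, 35, 0], "dr": [0, 0, -0.115], "jaw": 0}, {"translation": [13, 35, 0], "dr": [0, 0, -0.115], "jaw": 0}, {"translation": [13, 33, 0], "dr": [0, 0, -0.115], "jaw": 0}, {"translation": [10, 25, 0], "dr": [0, 0, -0.08], "jaw": 0}, {"translation": [5, 10, 0], "dr": [0, 0, -0.04], "jaw": 0}, {"translation": [0, 0, 0], "dr": [0, 0, 0], "jaw": 0}]}}

```text
clock: 25.0
position: [0.5494, 0.1594, 0.1749]
eef_rot: [-3.122, 0.04, 0.025]
ft_force: [-0.5, 0.1, 0.9]
opening: 0.0068
```

```bash
python3 - <<'E'
from st import st
from bench import *
from h import *
P=(.5497,.0437,.010)
tg=cad(P,[(10,105,77)])[0]*1000
st((tg[0],tg[1],130),-1.56)
s=camera("side")["color"];t=camera("top")["color"]
cv2.imwrite("pics/s23.png",s);cv2.imwrite("pics/t23.png",t)
a=overlay(s,'side',(190,60,100,120,5),[],None)
b=overlay(t,'top',(190,100,60,120,5),[],None)
cv2.imwrite("pics/v23.png",np.hstack([a,b]))
E
```

```text
t 25.0 pos [549.4 159.4 174.9] yaw -1.5964 z [-0.0158  0.0193 -0.9997] F [-0.5  0.1  0.9] open 6.8 q [0.07 0.48 1.33 0.02 1.35 1.66]
delta [  9.2 -10.6 -44.9]
dr [-0.019  -0.0162  0.0363]
```

View pics/v23.png

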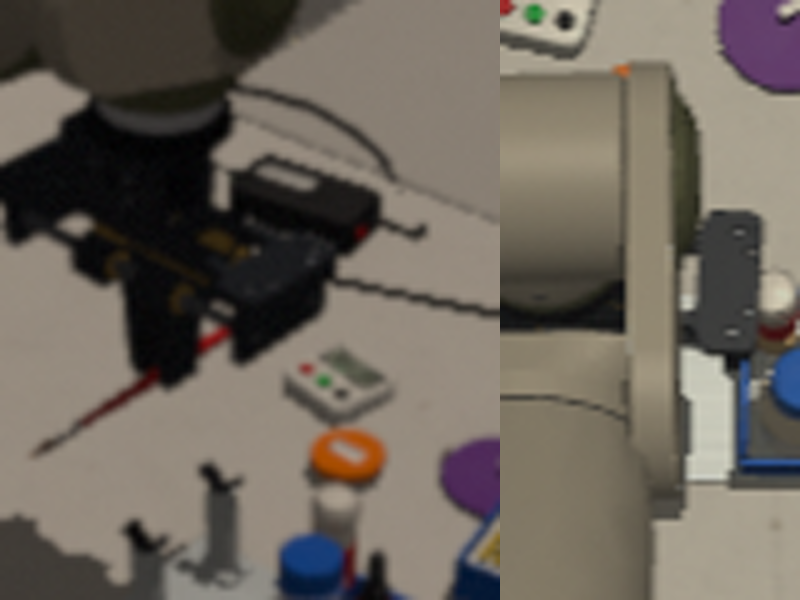

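Emit:
{"api": "move_arm", "payload": {"rows": [{"translation": [9, -10, -15], "dr": [-0.019, -0.016, 0.036], "jaw": 0}, {"translation": [1, -2, -15], "dr": [0, 0, 0], "jaw": 0}, {"translation": [0, 0, 0], "dr": [0, 0, 0], "jaw": 0}]}}

```text
clock: 25.4
position: [0.5584, 0.1429, 0.1441]
eef_rot: [3.14, 0.02, -0.001]
ft_force: [-0.0, 0.0, -0.2]
opening: 0.0073
```

```bash
cat > br.py <<'E'
from st import st
from bench import *
from h import *
from scipy.spatial.transform import Rotation as R
import sys
P=(.5497,.0437,.010)
tg=cad(P,[(10,105,77)])[0]*1000
st((tg[0],tg[1],float(sys.argv[1])),-1.56)
s=camera("side")["color"]
cv2.imwrite("pics/"+sys.argv[2],s)
o=get_obs();M=R.from_rotvec(o["eef_rot"]).as_matrix()
d=M[:,0]*(1 if M[0,0]>0 else -1); c=o["position"]-M[:,2]*.0025
print(d)
L=[(np.array([c+d*.074,c-d*.104]),(0,255,255))]+caddylines(P)[3:]
y0=int(sys.argv[3])
cv2.imwrite("pics/v"+sys.argv[2],overlay(s,'side',(190,y0,90,75,8),L,None))
E
python3 br.py 110 s24.png 95
```

```text
t 25.4 pos [558.4 142.9 144.1] yaw -1.558 z [-8.0e-04 -1.5e-03 -1.0e+00] F [-0.   0.  -0.2] open 7.3 q [ 0.05  0.51  1.37 -0.    1.26  1.6 ]
delta [  0.2   5.9 -34.1]
dr [ 0.0015 -0.0008 -0.002 ]
[9.99918944e-01 1.27072409e-02 7.95171399e-04]
```

View pics/vs24.png

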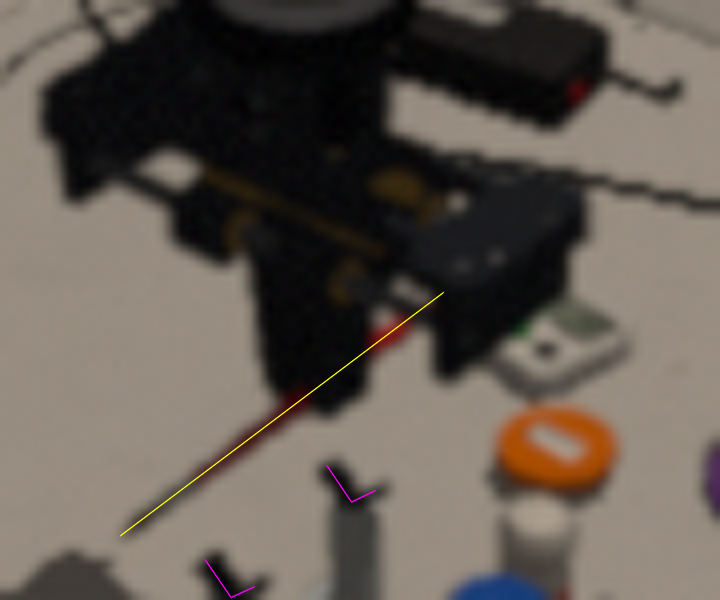

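Emit:
{"api": "move_arm", "payload": {"rows": [{"translation": [0, 6, -12], "dr": [0.001, 0, -0.002], "jaw": 0}, {"translation": [0, 1, -12], "dr": [0, 0, 0], "jaw": 0}, {"translation": [0, 0, -10], "dr": [0, 0, 0], "jaw": 0}, {"translation": [0, 0, 0], "dr": [0, 0, 0], "jaw": 0}]}}

```text
clock: 25.85
position: [0.5587, 0.15, 0.1098]
eef_rot: [3.141, 0.016, 0.004]
ft_force: [-0.4, -0.9, 0.0]
opening: 0.0072
```

```bash
python3 br.py 79 s25.png 105
```

```text
t 25.85 pos [558.7 150.  109.8] yaw -1.5606 z [ 2.5e-03 -2.0e-04 -1.0e+00] F [-0.4 -0.9  0. ] open 7.2 q [ 0.06  0.55  1.41 -0.    1.18  1.62]
delta [ -0.1  -1.2 -30.8]
dr [0.0002 0.0025 0.0006]
[0.99994135 0.01024547 0.00351047]
```

View pics/vs25.png

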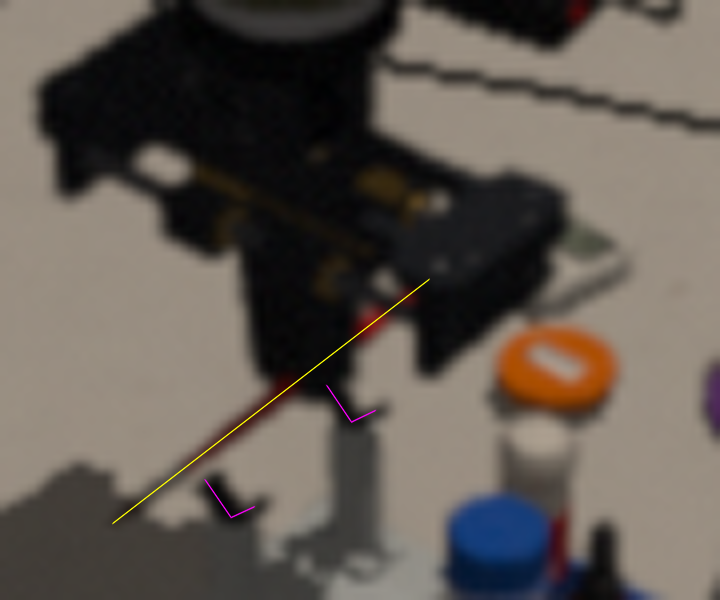

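Emit:
{"api": "move_arm", "payload": {"rows": [{"translation": [0, -1.5, -8], "dr": [0, 0.002, 0], "jaw": 0}, {"translation": [0, 0, -8], "dr": [0, 0, 0], "jaw": 0}, {"translation": [0, 0, 0], "dr": [0, 0, 0], "jaw": 0}]}}

```text
clock: 26.2
position: [0.5594, 0.1484, 0.0937]
eef_rot: [3.141, 0.017, 0.004]
ft_force: [-0.6, 0.2, -0.3]
opening: 0.0071
```

```bash
python3 br.py 79 s26.png 115
```

```text
t 26.2 pos [559.4 148.4  93.7] yaw -1.5603 z [ 2.6e-03 -1.0e-04 -1.0e+00] F [-0.6  0.2 -0.3] open 7.1 q [ 0.05  0.57  1.43 -0.    1.14  1.62]
delta [ -0.7   0.4 -14.7]
dr [0.0001 0.0026 0.0003]
[0.9999394  0.01051472 0.00326135]
```

View pics/vs26.png

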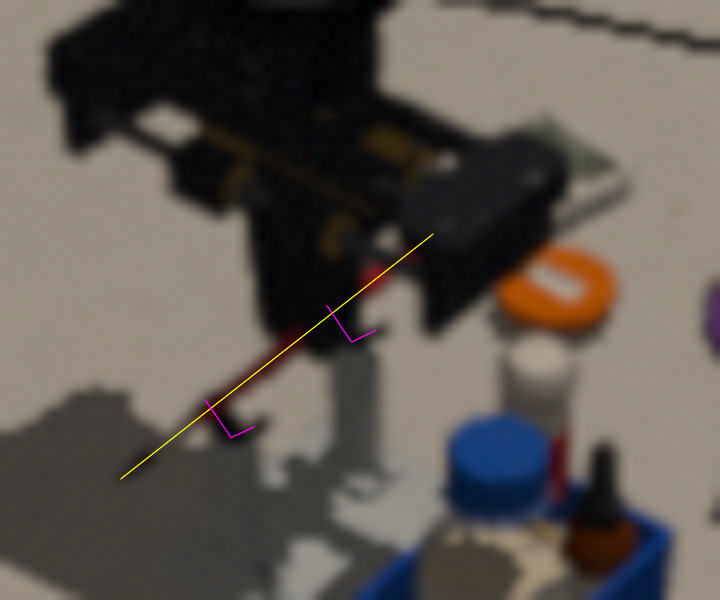

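Emit:
{"api": "move_arm", "payload": {"rows": [{"translation": [-1, 0.5, -6], "dr": [0, 0.003, 0], "jaw": 0}, {"translation": [0, 0, -5], "dr": [0, 0, 0], "jaw": 0}, {"translation": [0, 0, 0], "dr": [0, 0, 0], "jaw": 0}]}}

```text
clock: 26.55
position: [0.5587, 0.149, 0.0827]
eef_rot: [-3.142, -0.016, -0.001]
ft_force: [-0.4, 0.2, -0.3]
opening: 0.0071
```

```bash
python3 br.py 79 s27.png 115
```

```text
t 26.55 pos [558.7 149.   82.7] yaw -1.5604 z [ 9.e-04  0.e+00 -1.e+00] F [-0.4  0.2 -0.3] open 7.1 q [ 0.06  0.58  1.44 -0.    1.12  1.62]
delta [-0.1 -0.2 -3.7]
dr [-0.      0.0009  0.0004]
[0.99994453 0.01045329 0.00129355]
```

View pics/vs27.png

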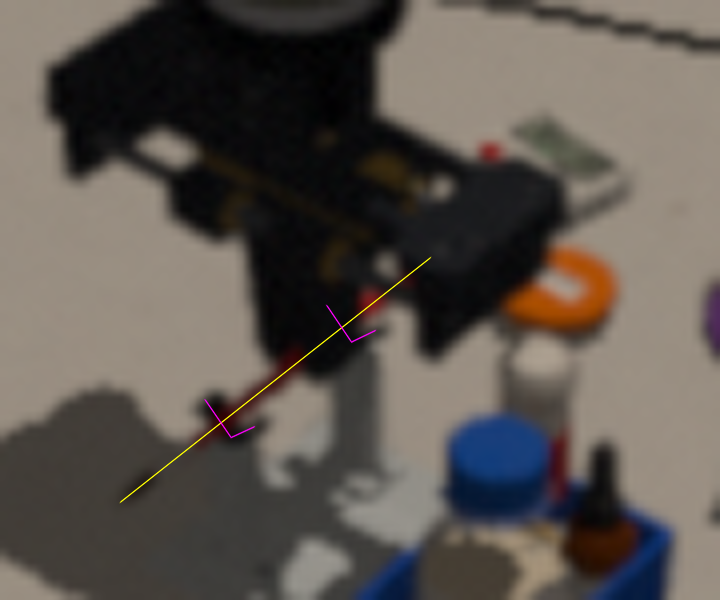

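Emit:
{"api": "move_arm", "payload": {"rows": [{"translation": [0, 0, -3], "dr": [0, 0.001, 0], "jaw": 0}, {"translation": [0, 0, 0], "dr": [0, 0, 0], "jaw": 0}]}}

```text
clock: 26.8
position: [0.559, 0.149, 0.08]
eef_rot: [-3.141, -0.016, -0.001]
ft_force: [-0.5, 0.2, 0.0]
opening: 0.0072
```

```bash
python3 st.py 558.6 148.8 78.5 -1.56
```

```text
t 26.8 pos [559. 149.  80.] yaw -1.5603 z [ 7.e-04  1.e-04 -1.e+00] F [-0.5  0.2  0. ] open 7.2 q [0.06 0.59 1.44 0.   1.11 1.62]
delta [-0.4 -0.2 -1.5]
dr [-0.0001  0.0007  0.0003]
```

Emit:
{"api": "move_arm", "payload": {"rows": [{"translation": [0, 0, -2], "dr": [0, 0, 0], "jaw": 0}, {"translation": [0, 0, 0], "dr": [0, 0, 0], "jaw": 0}]}}

```text
clock: 27.0
position: [0.5594, 0.1493, 0.0786]
eef_rot: [-3.141, -0.017, -0.003]
ft_force: [-0.7, 0.1, 1.6]
opening: 0.0068
```

```bash
python3 st.py 558.6 148.8 78.5 -1.56
```

```text
t 27.0 pos [559.4 149.3  78.6] yaw -1.5602 z [ 2.2e-03  7.0e-04 -1.0e+00] F [-0.7  0.1  1.6] open 6.8 q [0.06 0.59 1.44 0.   1.11 1.62]
delta [-0.8 -0.5 -0.1]
dr [-0.0007  0.0022  0.0002]
```

Emit:
{"api": "move_arm", "payload": {"rows": [{"translation": [0, 0, 0], "dr": [0, 0, 0], "jaw": 0.1}, {"translation": [0, 0, 0], "dr": [0, 0, 0], "jaw": 0.15}, {"translation": [0, 0, 0], "dr": [0, 0, 0], "jaw": 0.25}, {"translation": [0, 0, 0], "dr": [0, 0, 0], "jaw": 0.5}, {"translation": [0, 0, 0], "dr": [0, 0, 0], "jaw": 0.5}, {"translation": [0, 0, 0], "dr": [0, 0, 0], "jaw": 0.5}]}}

```text
clock: 27.6
position: [0.5594, 0.1491, 0.0784]
eef_rot: [-3.141, -0.017, -0.003]
ft_force: [-0.0, 0.2, -0.1]
opening: 0.0427
```

```bash
python3 br.py 79 s28.png 115
```

```text
t 27.6 pos [559.4 149.1  78.4] yaw -1.5603 z [ 2.2e-03  3.0e-04 -1.0e+00] F [-0.   0.2 -0.1] open 42.7 q [0.06 0.59 1.44 0.   1.11 1.62]
delta [-0.8 -0.3  0.6]
dr [-0.0003  0.0022  0.0003]
[0.99994214 0.0105369  0.00216779]
```

View pics/vs28.png

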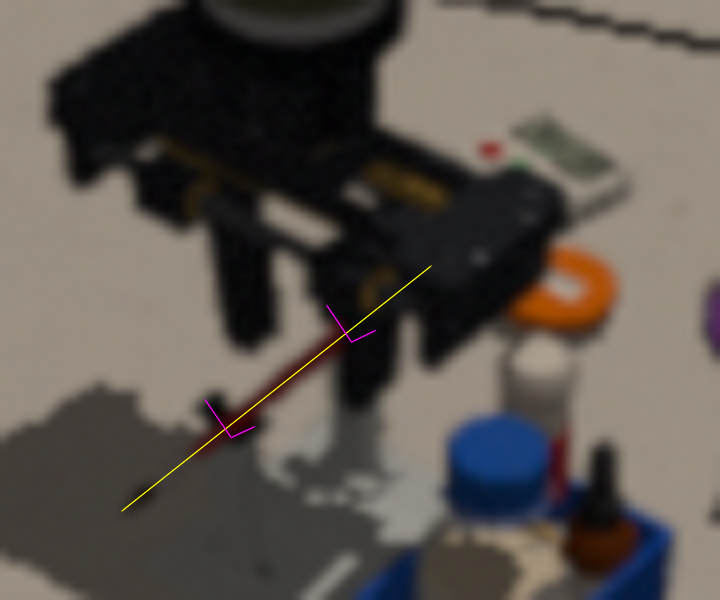

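Brush rests in the saddles between the open fingers. Lift straight up and back off to the left.

Emit:
{"api": "move_arm", "payload": {"rows": [{"translation": [0, 0, 10], "dr": [0, 0, 0], "jaw": 0.5}, {"translation": [0, 0, 25], "dr": [0, 0, 0], "jaw": 0.5}, {"translation": [0, 0, 40], "dr": [0, 0, 0], "jaw": 0.5}, {"translation": [0, 0, 40], "dr": [0, 0, 0], "jaw": 0.5}, {"translation": [-10, 30, 10], "dr": [0, 0, 0], "jaw": 0.5}, {"translation": [-15, 40, 0], "dr": [0, 0, 0], "jaw": 0.5}, {"translation": [-20, 40, 0], "dr": [0, 0, 0], "jaw": 0.5}, {"translation": [-20, 40, 0], "dr": [0, 0, 0], "jaw": 0.5}, {"translation": [-20, 40, 0], "dr": [0, 0, 0], "jaw": 0.5}, {"translation": [-20, 40, 0], "dr": [0, 0, 0], "jaw": 0.5}, {"translation": [-20, 30, 0], "dr": [0, 0, 0], "jaw": 0.5}, {"translation": [0, 0, 0], "dr": [0, 0, 0], "jaw": 0.5}, {"translation": [0, 0, 0], "dr": [0, 0, 0], "jaw": 0.5}]}}

```text
clock: 28.95
position: [0.4276, 0.4173, 0.2188]
eef_rot: [-3.137, -0.012, -0.017]
ft_force: [-0.5, -0.7, -1.2]
opening: 0.0442
```

```bash
python3 - <<'E'
from st import st
from bench import *
from h import *
st()
s=camera("side")["color"];t=camera("top")["color"]
cv2.imwrite("pics/s29.png",s);cv2.imwrite("pics/t29.png",t)
a=overlay(s,'side',(190,130,90,90,5),[],None)
b=overlay(t,'top',(195,130,70,90,5),[],None)
cv2.imwrite("pics/v29.png",np.hstack([a,b]))
E
```

```text
t 28.95 pos [427.6 417.3 218.8] yaw -1.563 z [ 0.0111  0.0046 -0.9999] F [-0.5 -0.7 -1.2] open 44.2 q [ 0.58  0.47  1.2  -0.    1.45  2.14]
```

View pics/v29.png

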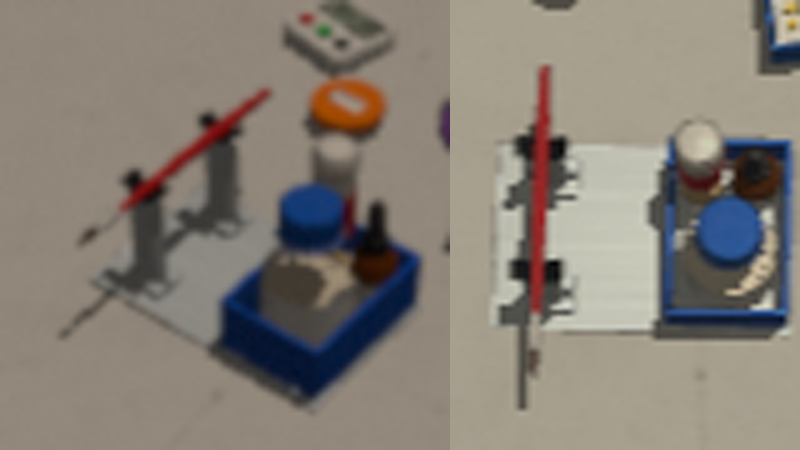

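View pics/s29.png

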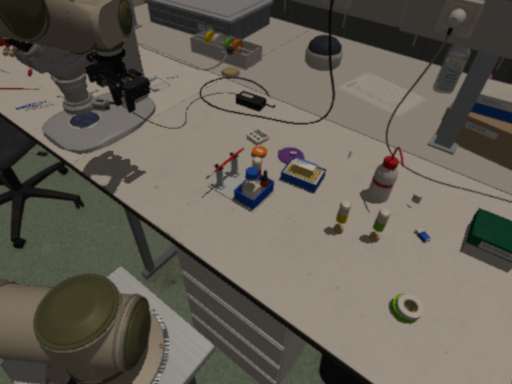

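```bash
python3 - <<'E'
from h import *
for n,a,b in (('handle',(268,93),(544,68)),('tip',(82,240),(532,374))):
    f=lambda P:np.r_[proj('side',P)[0]-px(190,130,5,*a),proj('top',P)[0]-px(195,130,5,b[0]-450,b[1])]
    r=least_squares(f,[.55,.15,.08],x_scale=.01);print(n,np.round(r.x,4),np.round(r.fun,2))
print(cad((.5497,.0437,.01),[(0,105,81)]))
E
```

```text
handle [0.6312 0.1502 0.0803] [-0.31  0.05  0.21 -0.19]
tip [0.4581 0.1484 0.0811] [-0.72  0.11  0.48 -0.51]
[[0.54865002 0.14869475 0.081     ]]
```

```bash
python3 -c "
from bench import *
print(finish_job(),get_obs()['clock'])"
```

```text
the job is handed in; nothing more can be done
the job is handed in; nothing more can be done
```

The caddy is packed and handed in, at about 29 s of the 69 s allowed. I did it in the order asked: red-labelled vial, then media bottle, then brush.

- **Vial and bottle:** I lowered each until it touched the bin floor (about 3 N or less), then released it. The last side and top pictures show both standing upright in the bin, with the dropper bottle still upright beside the vial.
- **Brush:** I measured its two ends from both pictures, at 80 and 81 mm above the bench, so it is level. Its middle is about 4 mm off the saddle midpoint along x and under 1 mm off in y.
- **Bystanders:** the green and yellow vials were not touched, and the arm had backed off, clear of everything.

**Checks that disagreed:** the two cameras differed by about 3 mm on the caddy's position. I used values between the two and checked each insertion in the side picture. Arm moves of 1–2 mm often fell short, so the last millimetre of each set-down took a few tries.

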